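# Pack camera plates in the gated cassette with separator sheets

## Robot

A 6-joint arm with a two-finger parallel gripper is mounted at the origin on the work surface. World frame = base frame: x ahead of the robot, y to its left, z up, the work surface at z = 0. Lengths are in m, angles in degrees, forces in N, time in s.
With the tool pointing down it reaches from about 0.3 to 0.75 m from the base axis. Payload 8.5 kg.
Tool frame: the origin (TCP) lies at the very end of the fingers, on their centre line; the grasp point (between the pads) lies 19 mm behind it; x points along the fingers, y is the direction in which the jaws open and shut, and the axes are right-handed (so a half turn about x gives the same grasp; the last joint's range is limited). The gripper opens to 85 mm and grips with 20 to 120 N. Pads are 22 mm wide; open, the fingers measure 114 mm over their backs; the gripper's body (76 mm by 85 mm) begins 54 mm behind the grasp point. The pads swing forward as they close: fully open they stand 13 mm farther back than shut.
Start: joints at [-86.591, 21.807, 74.336, -0, 83.858, -12.336], TCP at [0.149, -0.529, 0.231] pointing down, gripper open.
Joint ranges: [-178.18, 178.18], [-50.72, 133.34], [12.68, 142.11], [-81.47, 261.47], [9.98, 163.14], [-165.26, 165.26]. Speed limits (degrees/s): [136.94, 136.94, 180, 180, 180, 180].

## Interface

Orientations are given as a 3x3 rotation matrix whose columns are the frame's x, y, z axes.
In Python, from rig import sensors, cams, env gives the robot as it stands.
- The arm moves only by the shell command python3 -m crank 'ROWS' [FORCE]. ROWS is a JSON object of lists of equal length, an entry for each row: "hand": the closure in counts, from 0 (fully open) to 255 (shut); "translation": the shift along the tool's x, y, z in m, a list of three; "dr": the turn, a rotation vector about the tool's x, y, z in rad, a list of three. A call has 1 to 5 rows; each row is the pose to reach, as a shift and turn from the pose commanded when the call began, along the tool's axes at that moment; what a row does not reach only later rows make up. A row lasts 1/10 s, in which the tool goes at most 50 mm and 8.59 degrees, less where a joint would pass 70% of its speed; a pose out of reach is approached as far as the arm can. A call with a gripper value outside its range is refused whole. The fingers move at their own pace and stop on an object; FORCE is the grip in N (left out, the last holds). Time passes only in rows, so rows that repeat a pose let the fingers close. It gives the time, the measured TCP pose, the force and the opening at its end, in the units of the state.
- sensors.observe(): the state, without advancing time (a new reading comes with each control period).
- cams.get_image(name): name is "side" or "top" or "wrist"; returns (picture, depth): 420x560x3 uint8, blue, green, red; 420x560 float32, m along the optical axis (not along the pixel's ray), 0 where there is no reading.
- cams.calibration(name): a dict with "vertical_fov" (degrees; the focal length in pixels is half the picture's height over the tangent of half this angle, whatever the lens; pixels are square), "cx", "cy" (the principal point, pixels), "extrinsics" (4x4, takes a point from camera to world coordinates). Camera axes: x right, y down, z forward; pixel columns grow to the right and rows downward; lengths in m; the calibration is good to about 2 mm. A picture is of the moment at which its call begins: read the wrist's pose just before it. calibration takes no time and is no camera call; for the wrist camera it gives the pose at the moment of the call.
- env.close_job(): hands the job in, once; it reports no verdict.
The state is a dict: "time_s": time; "q": joint angles; "qvel": joint speeds; "joint_efforts": joint torques, N m; "position": TCP position; "tool_rot": TCP orientation; "ft_force": force on the tool from outside, world axes, zero at the start; "wrist_torque": the same for the moment, N m; "grip_width": finger opening in m.
Only numpy, scipy, OpenCV 4.12 (cv2) and the standard library are available. Lean on these libraries where they do the work, as an engineer would, in place of code of your own. Each camera call takes 0.05 s, during which the arm holds its last target. There are 200 camera calls.

## Task

Pack every quick-release plate on the bench into the cassette: slide the gate fully aside, stack the plates flat in the well one by one, the first straight on the well's floor, laying one cork sheet on top of each plate before the next goes on, so that the last plate is covered too, and then slide the gate fully shut over the stack. Leave any spare sheet out of the cassette, and do not disturb the lens, the tape roll or the parts bin.

Things in the scene. Friction and masses are not known exactly. Their poses are not given: they have to be found in the camera images.
- cassette: Fixed aluminium cassette; base 92 (x) by 262 (y) by 6 mm, origin on the bench under the well's centre. Well: 66 (x) by 116 mm (y) between four L-shaped corner posts 74 mm high with flared lips up to 82 mm; takes a plate with its 110 mm side along y, either way round. The long sides are open for 80 mm mid-way, for the fingers. The gate's guide fills y 75 to 181 mm, 66 mm wide, 88 mm high.
- well_floor (a point): Centre of the top of the well's floor, 16 mm above the bench; axes as the cassette. The floor is a pad only 50 mm wide (x): beside it the fingertips may go up to 9 mm below its top. Three plates and three sheets stack 54 mm high.
- gate (a joint): Sliding gate, m: 0 fully shut (its steel tongue, 36 mm wide, covers the well from the middle to the +y end, 60 mm above the floor), 0.08 fully aside (well clear), opening along the cassette's +y. About 2.5 N of friction; stays where it is left. Starts 0 to 0.01.
- gate_knob (a point): Centre of the top of the gate's square upright black knob, 16 by 16 mm, standing 36 mm above the tongue, its top 117 mm above the bench; it moves with the gate, 78 mm (shut) to 158 mm (open) from the well's centre along the cassette's y.
- plate0: Camera quick-release plate, dark metal, 60 mm (x) by 110 mm (y) by 12 mm thick, 0.14 to 0.28 kg, a long slot with two sunk screw heads in its flat top; origin at the centre of its underside, z up through the plate. All plates are alike; two or three are present (None if absent). Starts lying flat on the bench; grasp across the 60 mm.
- plate1: Camera quick-release plate, dark metal, 60 mm (x) by 110 mm (y) by 12 mm thick, 0.14 to 0.28 kg, a long slot with two sunk screw heads in its flat top; origin at the centre of its underside, z up through the plate. All plates are alike; two or three are present (None if absent). Starts lying flat on the bench; grasp across the 60 mm.
- plate2: Camera quick-release plate, dark metal, 60 mm (x) by 110 mm (y) by 12 mm thick, 0.14 to 0.28 kg, a long slot with two sunk screw heads in its flat top; origin at the centre of its underside, z up through the plate. All plates are alike; two or three are present (None if absent). Starts lying flat on the bench; grasp across the 60 mm.
- sheet0: Stiff cork separator sheet, plain, 60 mm (x) by 110 mm (y) by 6 mm thick, 0.03 to 0.06 kg; origin at the centre of its underside, z up through the sheet. All three sheets are alike and always present. Starts lying flat on the bench; grasp across the 60 mm.
- sheet1: Stiff cork separator sheet, plain, 60 mm (x) by 110 mm (y) by 6 mm thick, 0.03 to 0.06 kg; origin at the centre of its underside, z up through the sheet. All three sheets are alike and always present. Starts lying flat on the bench; grasp across the 60 mm.
- sheet2: Stiff cork separator sheet, plain, 60 mm (x) by 110 mm (y) by 6 mm thick, 0.03 to 0.06 kg; origin at the centre of its underside, z up through the sheet. All three sheets are alike and always present. Starts lying flat on the bench; grasp across the 60 mm.
- lens: Bystander: camera lens standing upright, black, 80 mm across, 88 mm high, origin under its centre. Leave alone.
- tape_roll: Bystander: roll of white tape lying flat, 96 mm across, 25 mm high, origin under its centre. Leave alone.
- parts_bin: Bystander: open blue plastic bin, 160 by 110 by 80 mm high, origin under its centre. Leave alone.
Mind the look-alikes: they are no part of the job. Leave any blue or pink look-alike of the sheet0 alone.

How it is judged:
By the outcome, as a careful person would: the job done as asked, in the order asked, and still so for the second after the job is handed in, with the robot touching nothing.
Of plate0, plate1, plate2 only 2 to 3 are there at a start; the rules pass over those that are not, and their reading is None.
At some moment in a run one of plate0, plate1, plate2, sheet0, sheet1, sheet2 may be knocked a few centimetres aside while the robot is not near it.
Once in a run the grip may slacken for a moment while it holds something.
It also fails if it takes over 210 s, if anything falls off the work surface, if the arm or the gripper's body presses on something with over 40 N, if the wrist force passes 120 N, or if a joint passes its speed limit or range.

## Working session

There is one attempt and no reset: what is moved stays moved. The work goes in short steps, Python scripts to look and compute and a shell command to move; the robot and the scene stay as the last step left them, time stands still between calls to the robot, and variables do not carry over. Pictures are saved under pics/ and viewed, about 12 in all and at most 16, crops included, and the job is handed in when it is done.

```bash
ls; mkdir -p pics
python3 - <<'E'
from rig import sensors,cams,env
import cv2,numpy as np
s=sensors.observe();print({k:np.round(v,3).tolist() for k,v in s.items()})
for n in ("top","side"):
    p,d=cams.get_image(n);cv2.imwrite(f"pics/{n}0.png",p);np.save(f"pics/{n}0.npy",d)
    c=cams.calibration(n);print(n,c)
E
```

```text
pics
{'time_s': 0.0, 'q': [-86.589, 21.842, 74.384, 0.001, 83.859, -12.335], 'qvel': [-0.023, -0.026, -0.014, 0.038, 0.058, -0.102], 'joint_efforts': [0.001, -44.846, -23.128, -0.0, 0.005, -0.0], 'position': [0.149, -0.529, 0.231], 'tool_rot': [[-0.0, 0.271, -0.962], [0.001, -0.962, -0.271], [-1.0, -0.001, -0.0]], 'ft_force': [-0.454, -0.362, 0.006], 'wrist_torque': [-0.011, -0.003, -0.005], 'grip_width': 0.086}
top {'vertical_fov': 46.137749513573056, 'cx': 287.8605696765152, 'cy': 207.44871848459908, 'extrinsics': array([[-0.01900042, -0.9966588 ,  0.0794369 ,  0.43125115],
       [-0.99973278,  0.01998498,  0.01161754,  0.00478671],
       [-0.01316627, -0.07919494, -0.9967722 ,  1.22245517],
       [ 0.        ,  0.        ,  0.        ,  1.        ]])}
side {'vertical_fov': 45.09806731255688, 'cx': 279.8712187004247, 'cy': 196.29597353919556, 'extrinsics': array([[-0.83199595, -0.2801553 ,  0.47884836, -0.20263317],
       [-0.55443446,  0.45041464, -0.69980646,  1.05215408],
       [-0.01962582, -0.84772617, -0.53007091,  0.87999139],
       [ 0.        ,  0.        ,  0.        ,  1.        ]])}
```

View pics/top0.png

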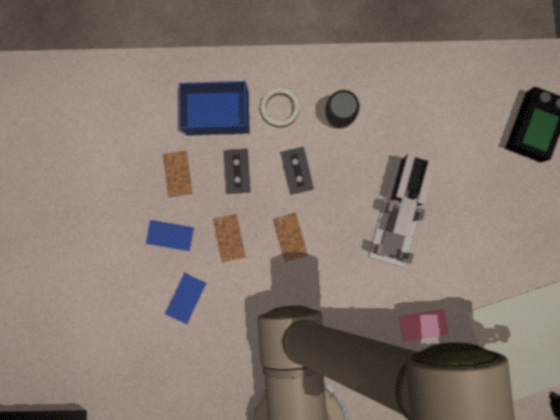

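View pics/side0.png

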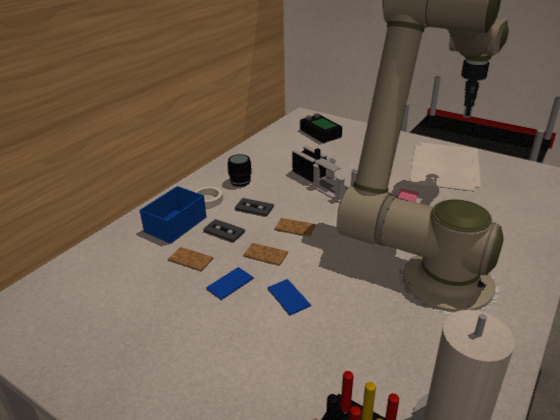

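Two plates (top view about (237,171), (297,170)) and three cork sheets ((178,174), (229,238), (290,237)) are visible. The cassette is near (400,210), and blue and pink look-alikes are also on the bench. The arm hides part of the bench, so a third plate is still to be looked for. I'll measure next.

```bash
cat > h.py <<'E'
import numpy as np,cv2
from rig import sensors,cams,env
def ray(c,u,v):
    f=210/np.tan(np.radians(c["vertical_fov"]/2));E=c["extrinsics"]
    d=E[:3,:3]@np.array([(u-c["cx"])/f,(v-c["cy"])/f,1.]);return E[:3,3],d
def onz(c,u,v,z):
    o,d=ray(c,u,v);return o+d*(z-o[2])/d[2]
def proj(c,P):
    f=210/np.tan(np.radians(c["vertical_fov"]/2));E=c["extrinsics"]
    q=E[:3,:3].T@(np.asarray(P)-E[:3,3]);return np.array([c["cx"]+f*q[0]/q[2],c["cy"]+f*q[1]/q[2]])
def masks(p):
    h=cv2.cvtColor(p,cv2.COLOR_BGR2HSV)
    return {"cork":cv2.inRange(h,(4,110,50),(18,255,255)),"dark":cv2.inRange(h,(0,0,0),(180,110,75))}
def rects(p,c,kind,z,amin=300):
    """rectangles of one kind on plane z: centre, long-axis yaw (deg), sizes mm"""
    m=cv2.morphologyEx(masks(p)[kind],cv2.MORPH_CLOSE,np.ones((7,7)));out=[]
    for k in cv2.findContours(m,cv2.RETR_EXTERNAL,cv2.CHAIN_APPROX_NONE)[0]:
        if cv2.contourArea(k)<amin: continue
        w=np.array([onz(c,u,v,z)[:2] for u,v in k[:,0]],np.float32)*1000
        r=cv2.minAreaRect(w);b=cv2.boxPoints(r);e=[b[1]-b[0],b[2]-b[1]];e=max(e,key=np.linalg.norm)
        yaw=np.degrees(np.arctan2(e[1],e[0]))%180
        out.append((np.round(r[0],1).tolist(),round(float(yaw),1),np.round(sorted(r[1]),1).tolist(),k[:,0].mean(0).round().tolist()))
    return out
def shift(x,y,yaw=None):
    """tool-frame shift to world x,y (tool down); turn about tool x in rad so that jaw axis (tool y) is at yaw deg (mod 180)"""
    s=sensors.observe();R=np.array(s["tool_rot"]);p=np.array(s["position"])
    t=R.T@np.array([x-p[0],y-p[1],0]);j=np.degrees(np.arctan2(R[1,1],R[0,1]));dr=None
    if yaw is not None:
        a=(yaw-j+90)%180-90; dr=np.radians(-a)  # tool x is down
    print("shift",t.round(4),"jaw",round(j,1),"dr",dr,"z",round(p[2],4),"q6",round(s["q"][5],1))
E
python3 - <<'E'
from h import *
p=cv2.imread("pics/top0.png");c=cams.calibration("top");d=np.load("pics/top0.npy")
for k,z in(("cork",.006),("dark",.012)):
    for r in rects(p,c,k,z):print(k,r)
cr=cv2.resize(p[140:280,350:450],None,fx=5,fy=5,interpolation=cv2.INTER_CUBIC)[:600];
# height map from depth
f=210/np.tan(np.radians(c["vertical_fov"]/2));E=c["extrinsics"]
v,u=np.mgrid[:420,:560];P=np.stack([(u-c["cx"])/f*d,(v-c["cy"])/f*d,d],-1)@E[:3,:3].T+E[:3,3]
H=np.where(d>0,P[...,2]*1000,0)
hc=cv2.resize(np.clip(H[140:280,350:450]*2,0,255).astype(np.uint8),None,fx=5,fy=5,interpolation=cv2.INTER_NEAREST)[:600]
cv2.imwrite("pics/c0.png",np.hstack([cr[:, :400],cv2.cvtColor(hc,cv2.COLOR_GRAY2BGR)[:,:400]]))
for uv in((237,160),(297,160),(178,174),(410,160),(395,240),(400,205)):print(uv,P[uv[1],uv[0]].round(3))
E
```

```text
cork ([456.6, 166.8], 10.7, [55.2, 105.6], [229.0, 238.0])
cork ([456.2, 15.5], 14.6, [54.8, 104.9], [290.0, 236.0])
cork ([619.3, 294.1], 7.1, [55.4, 106.1], [177.0, 173.0])
dark ([42.6, 615.8], 89.2, [23.3, 208.3], [43.0, 414.0])
dark ([141.3, -182.9], 76.6, [208.3, 599.6], [361.0, 356.0])
dark ([593.0, -298.2], 162.8, [31.6, 100.1], [416.0, 178.0])
dark ([622.3, 144.7], 3.1, [53.8, 104.3], [236.0, 171.0])
dark ([620.2, -4.3], 12.6, [51.7, 103.0], [297.0, 170.0])
dark ([771.9, -119.8], 178.7, [82.5, 91.7], [341.0, 109.0])
dark ([722.3, -607.2], 157.1, [122.1, 176.2], [536.0, 125.0])
dark ([780.4, 198.7], 90.3, [127.8, 167.9], [214.0, 109.0])
dark ([1023.5, 624.1], 88.5, [100.5, 152.8], [43.0, 14.0])
(237, 160) [0.648 0.143 0.012]
(297, 160) [ 0.647 -0.006  0.002]
(178, 174) [0.617 0.291 0.008]
(410, 160) [ 0.626 -0.267  0.088]
(395, 240) [ 0.443 -0.24   0.017]
(400, 205) [ 0.523 -0.241  0.083]
```

View pics/c0.png

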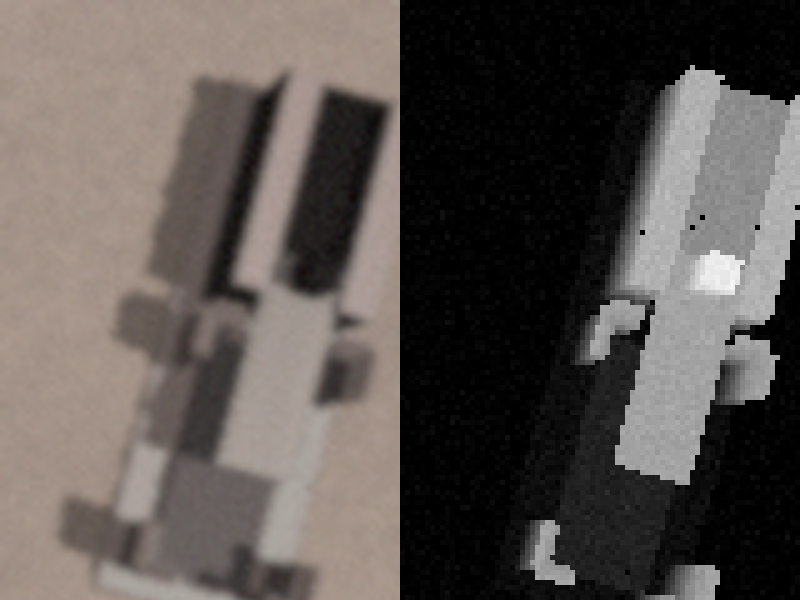

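The crop shows the gate shut: its tongue covers the upper half of the well, the knob is at about top-view px (413,194), and the four posts are visible. The depth is clean, so I'll fit the cassette from it and scan the area hidden by the arm later.

```bash
cat >> h.py <<'E'
def cloud(c,d):
    f=210/np.tan(np.radians(c["vertical_fov"]/2));E=c["extrinsics"]
    v,u=np.mgrid[:420,:560];return np.stack([(u-c["cx"])/f*d,(v-c["cy"])/f*d,d],-1)@E[:3,:3].T+E[:3,3]
def mar(w):
    r=cv2.minAreaRect((w*1000).astype(np.float32));b=cv2.boxPoints(r);e=max([b[1]-b[0],b[2]-b[1]],key=np.linalg.norm)
    return np.round(r[0],1),round(float(np.degrees(np.arctan2(e[1],e[0]))%180),1),np.round(sorted(r[1]),1)
E
python3 - <<'E'
from h import *
c=cams.calibration("top");d=np.load("pics/top0.npy");P=cloud(c,d)
Q=P[150:272,360:440].reshape(-1,3)
k=Q[Q[:,2]>.105];print("knob",mar(k[:,:2]),k.mean(0),k[:,2].max())
t=Q[(Q[:,2]>.076)&(Q[:,2]<.085)];
g=Q[Q[:,2]>.0855];print("guide",mar(g[g[:,0]>.52][:,:2]))
a=Q[(Q[:,2]>.003)];print("all",mar(a[:,:2]))
yaw=mar(g[g[:,0]>.52][:,:2])[1]
for yw in(yaw,):
    th=np.radians(yw);ey=np.array([np.cos(th),np.sin(th)]);ey*=np.sign(ey[0]);ex=np.array([ey[1],-ey[0]])
    A=Q[:,:2];o=k.mean(0)[:2]-ey*.08
    L=np.c_[(A-o)@ex,(A-o)@ey,Q[:,2]]
    for n,lo,hi in(("knob",.105,.13),("guide",.0855,.095),("tongue",.0785,.0835),("base",.004,.008),("floor",.014,.018),("posts",.066,.084)):
        S=L[(L[:,2]>lo)&(L[:,2]<hi)]
        if n in("posts","tongue"): S=S[S[:,1]<.063]
        if n=="posts":S=S[abs(S[:,0])>.02]
        print(n,len(S),(np.percentile(S,[2,98],axis=0)*1000).round(1)[:,:2].tolist())
    print(o,yw,ey)
E
```

```text
knob (array([ 494. , -133.6]), 110.6, array([ 20. , 303.4])) [ 0.4996862  -0.15920385  0.54995005] 1.2224551696383386
guide (array([ 571.4, -273.9]), 158.4, array([ 72.9, 133.3]))
all (array([ 520.3, -176.6]), 87.5, array([303.7, 354.7]))
knob 62 [[74.9, 152.8], [90.7, 168.3]]
guide 635 [[45.7, 129.7], [113.9, 252.6]]
tongue 64 [[52.6, 6.5], [136.0, 35.4]]
base 1033 [[-26.4, -12.6], [189.2, 277.3]]
floor 432 [[48.6, 17.4], [117.3, 155.9]]
posts 129 [[53.1, 6.7], [135.3, 35.7]]
[ 0.42530408 -0.12975388] 158.4 [ 0.92977649 -0.36812455]
```

```bash
cat > cas.py <<'E'
from h import *
def fit(c,d,yaw=None):
    P=cloud(c,d);Q=P[d>0];Q=Q[(Q[:,0]>.35)&(Q[:,0]<.7)&(Q[:,1]<-.15)&(Q[:,1]>-.4)&(Q[:,2]<.13)]
    k=Q[Q[:,2]>.110];print("knob",len(k),k.mean(0),k[:,2].max())
    g=Q[(Q[:,2]>.0855)&(Q[:,2]<.1)];g=g[np.linalg.norm(g[:,:2]-k.mean(0)[:2],axis=1)>.016];m=mar(g[:,:2]);print("guide",m)
    yw=yaw or m[1];th=np.radians(yw);ey=np.array([np.cos(th),np.sin(th)]);ey*=np.sign(ey[0]);ex=np.array([ey[1],-ey[0]])
    o=k.mean(0)[:2]-ey*.08;L=np.c_[(Q[:,:2]-o)@ex,(Q[:,:2]-o)@ey,Q[:,2]]
    for n,lo,hi in(("knob",.110,.13),("guide",.0855,.095),("tongue",.0785,.0835),("base",.004,.008),("floor",.014,.018),("posts",.066,.084)):
        S=L[(L[:,2]>lo)&(L[:,2]<hi)]
        if n in("posts","tongue"): S=S[(S[:,1]<.066)]
        if n=="tongue":S=S[abs(S[:,0])<.021]
        if n=="posts":S=S[abs(S[:,0])>.022]
        print(n,len(S),(np.percentile(S,[2,98],axis=0)*1000).round(1)[:,:2].tolist())
    print("o",o,"yaw",yw,"ey",ey,"ex",ex)
if __name__=="__main__": fit(cams.calibration("top"),np.load("pics/top0.npy"))
E
python3 cas.py
```

```text
knob 56 [ 0.54382212 -0.2654692   0.11701439] 0.12263835525542843
guide (array([ 516.8, -256.2]), 162.0, array([ 81.3, 245.8]))
knob 56 [[-7.4, 73.0], [8.0, 88.2]]
guide 635 [[-33.1, 49.8], [32.3, 171.8]]
tongue 398 [[-16.1, -11.7], [18.3, 64.5]]
base 1316 [[-122.5, -105.5], [153.1, 223.9]]
floor 432 [[-33.2, -63.5], [26.9, 76.7]]
posts 261 [[-39.4, -72.1], [43.5, 59.7]]
o [ 0.4677376  -0.24074784] yaw 162.0 ey [ 0.95105652 -0.30901699] ex [-0.30901699 -0.95105652]
```

```bash
cat >> h.py <<'E'
def plan(*wps):
    """waypoints (x,y,z,jaw yaw): for each leg the tool-frame shift, turn about tool x and rows needed, in that leg's starting frame"""
    s=sensors.observe();R=np.array(s["tool_rot"]);p=np.array(s["position"]);j=np.degrees(np.arctan2(R[1,1],R[0,1]))
    print("t",round(s["time_s"],2),"at",p.round(4),"jaw",round(j,2),"tilt",R[2].round(4),"w",round(s["grip_width"],4),"F",np.round(s["ft_force"],1))
    for x,y,z,w in wps:
        c,q=np.cos(np.radians(j)),np.sin(np.radians(j));v=np.array([x,y,z])-p
        t=[-v[2],v[0]*c+v[1]*q,v[0]*q-v[1]*c];a=(w-j+180)%360-180
        print("tr",np.round(t,4).tolist(),"dr",round(-np.radians(a),4),"rows",round(max(np.linalg.norm(t)/.05,abs(a)/8.59),1))
        p=np.array([x,y,z]);j=w
E
python3 - <<'E'
from h import *
plan((.33,-.40,.2,-108),(.5438,-.2655,.16,-108),(.5438,-.2655,.095,-108),(.5438+.0685,-.2655-.0222,.095,-108))
print(cams.calibration("wrist"))
E
```

```text
t 0.1 at [ 0.1492 -0.5291  0.2308] jaw -74.26 tilt [-1.0e+00 -1.3e-03 -3.0e-04] w 0.0855 F [ 1.   0.2 -0.1]
tr [0.0308, -0.0752, -0.209] dr 0.5889 rows 4.5
tr [0.04, -0.194, -0.1618] dr -0.0 rows 5.1
tr [0.065, -0.0, 0.0] dr -0.0 rows 1.3
tr [-0.0, -0.0001, -0.072] dr -0.0 rows 1.4
{'vertical_fov': 64.43072871442583, 'cx': 281.99997781651916, 'cy': 214.9661526820875, 'extrinsics': array([[ 2.70262612e-01, -9.20586402e-01, -2.81919840e-01,
         2.21559488e-01],
       [-9.62786550e-01, -2.58545638e-01, -7.87160270e-02,
        -5.08141285e-01],
       [-4.24240520e-04,  2.92702629e-01, -9.56203426e-01,
         3.72446531e-01],
       [ 0.00000000e+00,  0.00000000e+00,  0.00000000e+00,
         1.00000000e+00]])}
```

```bash
python3 -m crank '{"hand":[0,0,0,0,0],"translation":[[0.006,-0.015,-0.042],[0.012,-0.03,-0.084],[0.018,-0.045,-0.125],[0.024,-0.06,-0.167],[0.031,-0.075,-0.209]],"dr":[[0.12,0,0],[0.24,0,0],[0.36,0,0],[0.48,0,0],[0.589,0,0]]}' 60
python3 -m crank '{"hand":[0,0,0,0,0],"translation":[[0.008,-0.038,-0.032],[0.016,-0.076,-0.064],[0.024,-0.114,-0.096],[0.032,-0.152,-0.128],[0.038,-0.19,-0.158]],"dr":[[0,0,0],[0,0,0],[0,0,0],[0,0,0],[0,0,0]]}'
python3 - <<'E'
from h import *
plan((.5438,-.2655,.16,-108),(.5438,-.2655,.095,-108))
c=cams.calibration("wrist");p,d=cams.get_image("wrist");cv2.imwrite("pics/w1.png",p)
Q=cloud(c,d)[d>0];k=Q[(Q[:,2]>.108)&(Q[:,2]<.125)&(np.linalg.norm(Q[:,:2]-[.544,-.2655],axis=1)<.03)]
print(len(k),k.mean(0) if len(k) else 0, mar(k[:,:2]) if len(k) else 0)
c=cams.calibration("top");p,d=cams.get_image("top");cv2.imwrite("pics/top1.png",p)
for k,z in(("cork",.006),("dark",.012)):
    for r in rects(p,c,k,z):print(k,r)
E
```

```text
time_s: 0.6
position: [0.3312, -0.3992, 0.2]
tool_rot: [[-0.0, -0.314, -0.949], [0.0, -0.949, 0.314], [-1.0, -0.0, 0.0]]
ft_force: [0.9, -0.8, 0.1]
grip_width: 0.0855
time_s: 1.1
position: [0.5404, -0.2671, 0.1615]
tool_rot: [[-0.001, -0.309, -0.951], [0.001, -0.951, 0.309], [-1.0, -0.0, 0.001]]
ft_force: [0.4, -0.6, -0.9]
grip_width: 0.0858
t 1.1 at [ 0.5404 -0.2671  0.1615] jaw -108.0 tilt [-1.e+00 -3.e-04  9.e-04] w 0.0858 F [ 0.4 -0.6 -0.9]
tr [0.0015, -0.0026, -0.0027] dr -0.0001 rows 0.1
tr [0.065, -0.0, 0.0] dr -0.0 rows 1.3
718 [ 0.54780662 -0.26894443  0.11523957] (array([ 546.8, -268.6]), 162.0, array([15.3, 16.2]))
cork ([456.6, 166.5], 10.7, [54.6, 105.3], [229.0, 238.0])
cork ([455.4, 15.3], 14.8, [54.5, 104.4], [290.0, 236.0])
cork ([619.1, 294.2], 6.9, [55.7, 105.7], [177.0, 173.0])
dark ([41.4, 616.9], 89.2, [21.0, 205.8], [42.0, 415.0])
dark ([69.7, 37.1], 62.8, [57.1, 216.9], [281.0, 397.0])
dark ([181.3, 207.0], 113.1, [91.9, 220.0], [215.0, 354.0])
dark ([363.2, 136.1], 142.2, [23.7, 169.3], [241.0, 277.0])
dark ([553.0, -380.6], 54.2, [106.1, 135.0], [452.0, 202.0])
dark ([621.1, 144.9], 2.6, [48.6, 101.5], [237.0, 170.0])
dark ([618.2, -7.4], 13.7, [52.7, 105.7], [297.0, 172.0])
dark ([499.1, -237.1], 157.9, [84.3, 473.7], [388.0, 222.0])
dark ([771.9, -119.8], 178.7, [82.4, 91.7], [341.0, 109.0])
dark ([722.4, -607.3], 157.1, [120.2, 175.8], [536.0, 125.0])
dark ([780.4, 198.6], 90.2, [127.2, 167.4], [208.0, 110.0])
```

View pics/w1.png

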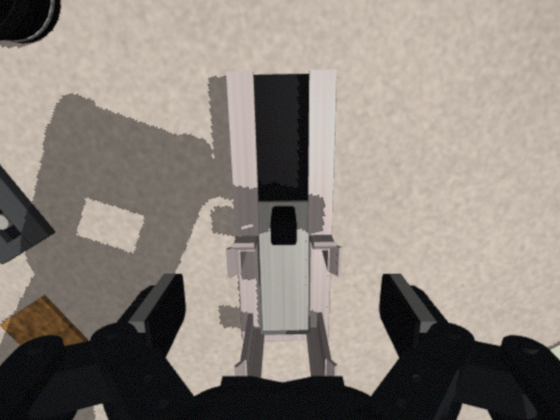

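The wrist view shows the knob at about (284,225), between the open fingers, with the tongue shut. I'll grip the knob and drag the gate open.

```bash
python3 -m crank '{"hand":[0,0,0,0],"translation":[[0.02,-0.001,-0.006],[0.045,-0.001,-0.006],[0.066,-0.001,-0.006],[0.066,-0.001,-0.006]],"dr":[[0,0,0],[0,0,0],[0,0,0],[0,0,0]]}' 40
python3 -m crank '{"hand":[255,255,255,255,255],"translation":[[0,0,0],[0,0,0],[0,0,0],[0,0,0],[0,0,0]],"dr":[[0,0,0],[0,0,0],[0,0,0],[0,0,0],[0,0,0]]}' 40
python3 -m crank '{"hand":[255,255,255,255,255],"translation":[[0,0,0],[0,0,0],[0,0,-0.006],[0,0,-0.014],[0,0,-0.022]],"dr":[[0,0,0],[0,0,0],[0,0,0],[0,0,0],[0,0,0]]}' 40
python3 -m crank '{"hand":[255,255,255,255,255],"translation":[[0,0,-0.01],[0,0,-0.02],[0,0,-0.03],[0,0,-0.036],[0,0,-0.04]],"dr":[[0,0,0],[0,0,0],[0,0,0],[0,0,0],[0,0,0]]}' 40
```

```text
time_s: 1.6
position: [0.5434, -0.269, 0.0936]
tool_rot: [[-0.005, -0.31, -0.951], [0.004, -0.951, 0.31], [-1.0, -0.002, 0.006]]
ft_force: [-1.3, 0.3, -0.1]
grip_width: 0.0852
time_s: 2.1
position: [0.5452, -0.2695, 0.097]
tool_rot: [[0.001, -0.309, -0.951], [-0.0, -0.951, 0.309], [-1.0, -0.0, -0.001]]
ft_force: [-3.3, 1.9, 5.2]
grip_width: 0.0155
time_s: 2.6
position: [0.5661, -0.2759, 0.097]
tool_rot: [[-0.0, -0.309, -0.951], [0.001, -0.951, 0.309], [-1.0, -0.0, 0.0]]
ft_force: [-1.7, 3.4, 7.5]
grip_width: 0.0152
time_s: 3.1
position: [0.6045, -0.2878, 0.097]
tool_rot: [[0.001, -0.308, -0.951], [0.001, -0.951, 0.308], [-1.0, -0.001, -0.0]]
ft_force: [-1.6, 5.2, 7.0]
grip_width: 0.0149
```

```bash
python3 -m crank '{"hand":[255,255,255],"translation":[[0,0,-0.003],[0,0,-0.006],[0,0,-0.006]],"dr":[[0,0,0],[0,0,0],[0,0,0]]}' 40
python3 -m crank '{"hand":[255,255,255],"translation":[[0,0,-0.002],[0,0,-0.003],[0,0,-0.003]],"dr":[[0,0,0],[0,0,0],[0,0,0]]}' 40
python3 -m crank '{"hand":[255,255,255],"translation":[[0,0,-0.002],[0,0,-0.003],[0,0,-0.003]],"dr":[[0,0,0],[0,0,0],[0,0,0]]}' 40
```

```text
time_s: 3.4
position: [0.6104, -0.2896, 0.097]
tool_rot: [[0.001, -0.308, -0.951], [0.001, -0.951, 0.308], [-1.0, -0.001, -0.001]]
ft_force: [0.9, 5.3, 5.6]
grip_width: 0.0151
time_s: 3.7
position: [0.6129, -0.2904, 0.097]
tool_rot: [[0.001, -0.308, -0.951], [0.001, -0.951, 0.308], [-1.0, -0.001, -0.0]]
ft_force: [-0.3, 5.7, 6.5]
grip_width: 0.0152
time_s: 4.0
position: [0.6131, -0.2904, 0.0969]
tool_rot: [[-0.007, -0.308, -0.951], [0.004, -0.951, 0.308], [-1.0, -0.002, 0.007]]
ft_force: [-14.1, 10.2, 13.1]
grip_width: 0.0152
```

The gate is on its end stop (the force stepped up at 70 mm of travel). I'll release, rise, and look at the well from above.

```bash
python3 -m crank '{"hand":[255,100,0,0,0],"translation":[[0,0,0.001],[0,0,0.001],[0,0,0.001],[0,0,0.001],[-0.01,0,0.001]],"dr":[[0,0,0],[0,0,0],[0,0,0],[0,0,0],[0,0,0]]}' 40
python3 -m crank '{"hand":[0,0,0,0,0],"translation":[[-0.04,0,0],[-0.08,0,0.02],[-0.12,0,0.06],[-0.14,0,0.11],[-0.14,0,0.11]],"dr":[[0,0,0],[0,0,0],[0,0,0],[0,0,0],[0,0,0]]}'
python3 - <<'E'
from h import *
plan()
c=cams.calibration("wrist");p,d=cams.get_image("wrist");cv2.imwrite("pics/w2.png",p);np.save("pics/w2.npy",d)
P=cloud(c,d);Q=P[(d>0)];Q=Q[(Q[:,2]<.13)&(Q[:,0]>.35)&(Q[:,1]<-.15)&(Q[:,1]>-.4)]
th=np.radians(162);ey=np.array([-np.cos(th),-np.sin(th)]);ex=np.array([ey[1],-ey[0]]);o=np.array([.4632,-.2418])
L=np.c_[(Q[:,:2]-o)@ex,(Q[:,:2]-o)@ey,Q[:,2]]*1000
for n,lo,hi in(("knob",112,120),("guide",85,91),("tongue",78,83.5),("base",4,8),("floor",14,18),("posts",70,84)):
    S=L[(L[:,2]>lo)&(L[:,2]<hi)]
    S=S[S[:,1]<70] if n in("posts","floor") else S
    if len(S):print(n,len(S),np.percentile(S,[1,50,99],axis=0).round(1).tolist())
g=L[(L[:,2]>85)&(L[:,2]<91)&(L[:,1]>70)];print("guide rect (cassette frame)",mar(g[:,:2]/1000))
po=L[(L[:,2]>70)&(L[:,2]<84)&(L[:,1]<70)];print("posts",mar(po[:,:2]/1000))
E
```

```text
time_s: 4.5
position: [0.6139, -0.2919, 0.1051]
tool_rot: [[-0.002, -0.309, -0.951], [0.002, -0.951, 0.309], [-1.0, -0.001, 0.003]]
ft_force: [0.3, 0.4, -0.1]
grip_width: 0.0726
time_s: 5.0
position: [0.5076, -0.2573, 0.2506]
tool_rot: [[0.004, -0.31, -0.951], [-0.003, -0.951, 0.31], [-1.0, 0.002, -0.005]]
ft_force: [0.6, 0.2, 0.7]
grip_width: 0.0852
t 5.0 at [ 0.5076 -0.2573  0.2506] jaw -108.03 tilt [-1.      0.0021 -0.0047] w 0.0852 F [0.6 0.2 0.7]
knob 461 [[-8.6, 150.6, 113.5], [-0.9, 158.2, 115.8], [6.0, 166.2, 117.5]]
guide 4687 [[-33.6, 77.2, 85.3], [15.6, 132.7, 86.9], [31.9, 180.3, 88.6]]
tongue 4844 [[-40.1, -63.9, 78.2], [-0.3, 107.0, 79.9], [41.8, 166.3, 81.9]]
base 2834 [[-46.1, -71.9, 4.0], [7.0, 4.0, 5.0], [46.1, 182.0, 6.9]]
floor 3321 [[-24.2, -57.1, 14.0], [0.7, 0.3, 15.0], [26.1, 52.1, 16.7]]
posts 1657 [[-41.1, -65.3, 70.5], [-0.4, 45.4, 78.7], [43.0, 69.5, 82.0]]
guide rect (cassette frame) (array([ -0.8, 128.7]), 90.7, array([ 66.1, 104.6]))
posts (array([1. , 1.7]), 90.7, array([ 84.1, 136.9]))
```

View pics/w2.png

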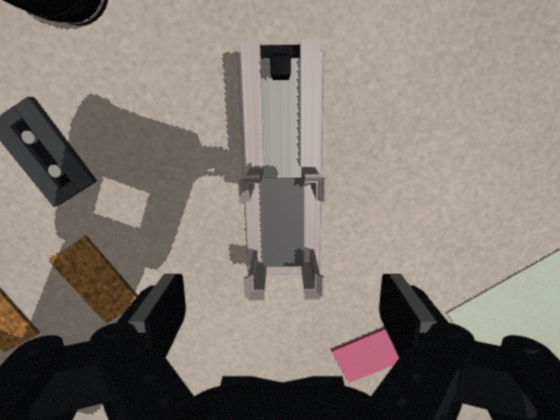

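The wrist view shows the gate fully aside and the well clear (pad at (283,220), posts around it). The fit gives the well at about (0.463, -0.243) with its +y axis at -17.3°. Neither view shows a third plate. I'll hover by plate A to look at it closely.

```bash
cat >> h.py <<'E'
def look(kind,xy,name,z=None):
    z=z or {"cork":.006,"dark":.012}[kind]
    c=cams.calibration("wrist");p,d=cams.get_image("wrist");cv2.imwrite(f"pics/{name}.png",p)
    for r in rects(p,c,kind,z,1500):
        if np.hypot(r[0][0]-xy[0]*1000,r[0][1]-xy[1]*1000)<80: print(kind,r)
E
python3 - <<'E'
from h import *
plan((.571,-.017,.2,-77))
E
```

```text
t 5.05 at [ 0.5081 -0.2576  0.2499] jaw -108.04 tilt [-1.      0.0018 -0.0041] w 0.0852 F [ 0.1 -0.4  1.5]
tr [0.0499, -0.2482, 0.0146] dr -0.5417 rows 5.1
```

```bash
python3 -m crank '{"hand":[0,0,0,0,0],"translation":[[0.01,-0.048,0.003],[0.02,-0.096,0.006],[0.03,-0.144,0.009],[0.04,-0.192,0.012],[0.05,-0.24,0.014]],"dr":[[-0.11,0,0],[-0.22,0,0],[-0.33,0,0],[-0.44,0,0],[-0.542,0,0]]}' 40
python3 - <<'E'
from h import *
look("dark",(.62,-.006),"w3");plan((.62,-.006,.05,-77))
E
```

```text
time_s: 5.55
position: [0.5717, -0.0236, 0.1954]
tool_rot: [[-0.0, 0.23, -0.973], [0.0, -0.973, -0.23], [-1.0, -0.0, 0.0]]
ft_force: [1.3, -0.9, -0.4]
grip_width: 0.0852
dark ([621.8, -0.6], 11.5, [45.8, 105.9], [269.0, 132.0])
t 5.6 at [ 0.572  -0.0171  0.1936] jaw -76.12 tilt [-1.     -0.0043  0.0017] w 0.0854 F [-2.4  5.3 -2.5]
tr [0.1436, 0.0007, -0.0493] dr 0.0154 rows 3.0
```

View pics/w3.png

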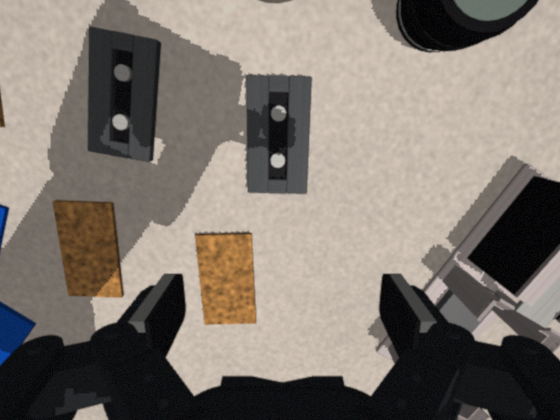

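The view shows plate A at about (279,134), plate B at (124,93), and sheets at (228,278) and (90,250). The colour mask lost plate A's lighter right strip, so I'll use the depth step instead.

```bash
cat >> h.py <<'E'
def lookd(xy,name,lo=.007,hi=.017,r=.085):
    """raised flat things near xy by height from the wrist depth"""
    c=cams.calibration("wrist");p,d=cams.get_image("wrist");cv2.imwrite(f"pics/{name}.png",p)
    P=cloud(c,d);Z=cv2.medianBlur(np.where(d>0,P[...,2],0).astype(np.float32),5)
    m=((Z>lo)&(Z<hi)&(np.hypot(P[...,0]-xy[0],P[...,1]-xy[1])<r)).astype(np.uint8)
    m=cv2.morphologyEx(m,cv2.MORPH_OPEN,np.ones((5,5)))
    n,l,st,_=cv2.connectedComponentsWithStats(m)
    for i in range(1,n):
        if st[i,4]>1500: print("raised",mar(P[l==i][:,:2]),"z",np.median(P[l==i][:,2]).round(4),"px",st[i,:4].tolist())
E
python3 - <<'E'
from h import *
lookd((.62,-.003),"w4");plan((.62,-.003,.05,-77))
E
```

```text
raised (array([622.4,  -6.2]), 11.9, array([ 60.1, 110.2])) z 0.0108 px [254, 76, 66, 120]
t 5.65 at [ 0.5715 -0.0204  0.1942] jaw -76.46 tilt [-1.     -0.0027  0.0024] w 0.0857 F [-0.2 -1.1 -0.6]
tr [0.1442, -0.0055, -0.0512] dr 0.0095 rows 3.1
```

Run:
```python
from h import *
plan((.6224,-.0062,.04,-78.1))
```

```text
t 5.65 at [ 0.5715 -0.0204  0.1942] jaw -76.46 tilt [-1.     -0.0027  0.0024] w 0.0857 F [-0.2 -1.1 -0.6]
tr [0.1542, -0.0018, -0.0528] dr 0.0287 rows 3.3
```

```bash
python3 -m crank '{"hand":[0,0,0,0,0],"translation":[[0.035,0,-0.02],[0.075,-0.001,-0.04],[0.115,-0.002,-0.053],[0.154,-0.002,-0.053],[0.154,-0.002,-0.053]],"dr":[[0.01,0,0],[0.02,0,0],[0.029,0,0],[0.029,0,0],[0.029,0,0]]}' 60
python3 -m crank '{"hand":[0,0],"translation":[[0,0,0],[0,0,0]],"dr":[[0,0,0],[0,0,0]]}' >/dev/null
python3 - <<'E'
from h import *
plan((.6224,-.0062,-.002,-78.1))
E
```

```text
time_s: 6.15
position: [0.6197, -0.0115, 0.0367]
tool_rot: [[-0.01, 0.197, -0.98], [0.002, -0.98, -0.197], [-1.0, -0.004, 0.01]]
ft_force: [-0.8, 0.4, 0.7]
grip_width: 0.0858
t 6.35 at [ 0.6232 -0.0122  0.0447] jaw -78.64 tilt [-1.      0.0016 -0.0035] w 0.0857 F [ 0.2 -0.3  0.6]
tr [0.0467, -0.006, -0.0004] dr -0.0094 rows 0.9
```

```bash
python3 -m crank '{"hand":[0,0,0,0,0],"translation":[[0.015,-0.006,0],[0.03,-0.006,0],[0.045,-0.006,0],[0.047,-0.006,0],[0.047,-0.006,0]],"dr":[[-0.009,0,0],[-0.009,0,0],[-0.009,0,0],[-0.009,0,0],[-0.009,0,0]]}' 60
python3 -m crank '{"hand":[130,130,130,130,130],"translation":[[0,0,0],[0,0,0],[0,0,0],[0,0,0],[0,0,0]],"dr":[[0,0,0],[0,0,0],[0,0,0],[0,0,0],[0,0,0]]}' 60
python3 -m crank '{"hand":[130,130,130,130,130],"translation":[[-0.02,0,0],[-0.06,0,0],[-0.1,0,0],[-0.14,0,0],[-0.14,0,0]],"dr":[[0,0,0],[0,0,0],[0,0,0],[0,0,0],[0,0,0]]}' 60
python3 -m crank '{"hand":[130,130,130],"translation":[[0,0,0],[0,0,0],[0,0,0]],"dr":[[0,0,0],[0,0,0],[0,0,0]]}' 60
python3 - <<'E'
from h import *
plan((.53,-.13,.14,-107.3),(.463,-.2433,.13,-107.3))
E
```

```text
time_s: 6.85
position: [0.6214, -0.006, -0.0031]
tool_rot: [[0.002, 0.206, -0.979], [-0.0, -0.979, -0.206], [-1.0, 0.001, -0.002]]
ft_force: [0.1, 0.4, -0.2]
grip_width: 0.0853
time_s: 7.35
position: [0.6214, -0.006, -0.003]
tool_rot: [[0.003, 0.206, -0.978], [-0.001, -0.978, -0.206], [-1.0, 0.001, -0.002]]
ft_force: [-1.4, -0.8, 7.5]
grip_width: 0.0583
time_s: 7.85
position: [0.6229, -0.006, 0.1417]
tool_rot: [[0.011, 0.206, -0.978], [-0.002, -0.978, -0.206], [-1.0, 0.004, -0.01]]
ft_force: [0.3, -0.9, -1.8]
grip_width: 0.0581
time_s: 8.15
position: [0.62, -0.0056, 0.1338]
tool_rot: [[-0.003, 0.206, -0.978], [0.001, -0.979, -0.206], [-1.0, -0.001, 0.003]]
ft_force: [0.2, -0.7, -1.4]
grip_width: 0.0583
t 8.15 at [ 0.62   -0.0056  0.1338] jaw -78.1 tilt [-1.     -0.0012  0.0028] w 0.0583 F [ 0.2 -0.7 -1.4]
tr [-0.0062, 0.1032, 0.1137] dr 0.5097 rows 3.4
tr [0.01, 0.1281, 0.0303] dr -0.0 rows 2.6
```

```bash
python3 -m crank '{"hand":[130,130,130,130,130],"translation":[[-0.002,0.021,0.023],[-0.004,0.042,0.046],[-0.006,0.063,0.069],[-0.006,0.084,0.092],[-0.006,0.103,0.114]],"dr":[[0.1,0,0],[0.2,0,0],[0.3,0,0],[0.4,0,0],[0.51,0,0]]}' 60
python3 -m crank '{"hand":[130,130,130,130,130],"translation":[[0,0.03,0.007],[0,0.06,0.014],[0.003,0.09,0.021],[0.006,0.115,0.027],[0.01,0.128,0.03]],"dr":[[0,0,0],[0,0,0],[0,0,0],[0,0,0],[0,0,0]]}' 60
python3 -m crank '{"hand":[130,130,130,130],"translation":[[0,0,0],[0,0,0],[0,0,0],[0,0,0]],"dr":[[0,0,0],[0,0,0],[0,0,0],[0,0,0]]}' 60
python3 - <<'E'
from h import *
lookd((.463,-.2433),"w5",.10,.15,.12)
plan((.463,-.2433,.10,-107.3))
p,d=cams.get_image("top");cv2.imwrite("pics/top2.png",p)
P=cloud(cams.calibration("top"),d)
E
```

```text
time_s: 8.65
position: [0.5292, -0.1309, 0.1405]
tool_rot: [[-0.002, -0.302, -0.953], [0.001, -0.953, 0.302], [-1.0, -0.0, 0.002]]
ft_force: [0.8, -0.4, -1.3]
grip_width: 0.0579
time_s: 9.15
position: [0.4626, -0.2446, 0.1305]
tool_rot: [[-0.001, -0.299, -0.954], [0.001, -0.954, 0.299], [-1.0, -0.0, 0.001]]
ft_force: [-0.8, 0.4, -1.9]
grip_width: 0.0587
time_s: 9.55
position: [0.4641, -0.2425, 0.1314]
tool_rot: [[0.0, -0.296, -0.955], [0.0, -0.955, 0.296], [-1.0, -0.0, -0.0]]
ft_force: [-0.4, 0.6, -2.5]
grip_width: 0.0579
raised (array([ 474.6, -243.7]), 72.8, array([128.9, 129.4])) z 0.145 px [197, 162, 170, 219]
t 9.6 at [ 0.4641 -0.2426  0.1314] jaw -107.25 tilt [-1.e+00 -0.e+00 -2.e-04] w 0.0583 F [-0.7 -0.1 -1.9]
tr [0.0314, 0.001, 0.0008] dr 0.001 rows 0.6
```

View pics/w5.png

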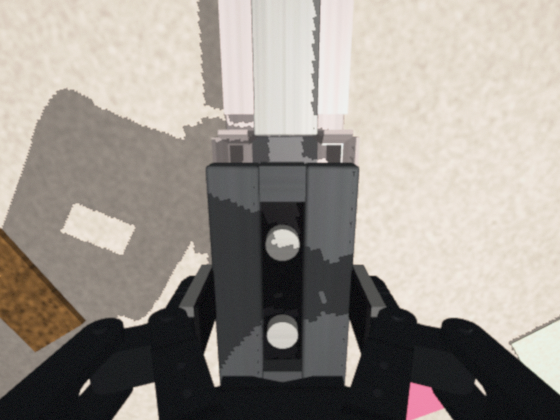

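The plate is held square, its far end at row 164 (cols 207 to 358). The posts' lips lie beyond it at row 133, cols 214 to 356. I'll check the offset by casting those rays.

Run:
```python
from h import *
c=cams.calibration("wrist")
th=np.radians(-17.3);ey=np.array([np.cos(th),np.sin(th)]);ex=np.array([ey[1],-ey[0]]);o=np.array([.4630,-.2433])
f=lambda u,v,z:[round(float((onz(c,u,v,z)[:2]-o)@e)*1000,1) for e in(ex,ey)]
for n,u,v,z in(("plateL",208,164,.146),("plateR",358,164,.146),("plateL mid",212,250,.146),("plateR mid",355,250,.146),("lipL",212,132,.082),("lipR",357,132,.082),("tongueL",254,134,.081),("tongueR",317,134,.081),("tcp",0,0,0)):
    print(n,f(u,v,z))
print(proj(c,[*o,.016]), [(x,y,proj(c,[*(o+ex*x+ey*y),.082]).round(1)) for x in(-.043,.043) for y in(.066,)])
```

```text
plateL [-30.0, 57.0]
plateR [27.2, 57.0]
plateL mid [-30.6, 21.7]
plateR mid [28.3, 21.6]
lipL [-40.7, 65.5]
lipR [40.1, 65.5]
tongueL [-17.4, 64.4]
tongueR [17.9, 64.3]
tcp [-203.3, 153.0]
[284.12005696 211.37992274] [(-0.043, 0.066, array([207.9, 131.1])), (0.043, 0.066, array([362.4, 131. ]))]
```

```bash
python3 -m crank '{"hand":[130,130,130,130,130],"translation":[[0.01,0.001,0.002],[0.03,0.001,0.002],[0.045,0.001,0.002],[0.06,0.001,0.002],[0.06,0.001,0.002]],"dr":[[0,0,0],[0,0,0],[0,0,0],[0,0,0],[0,0,0]]}' 60
python3 -m crank '{"hand":[130,130,130,130,130],"translation":[[0.015,0,0],[0.03,0,0],[0.042,0,0],[0.05,0,0],[0.05,0,0]],"dr":[[0,0,0],[0,0,0],[0,0,0],[0,0,0],[0,0,0]]}' 60
python3 -m crank '{"hand":[130,130,130,130],"translation":[[0.002,0,0],[0.004,0,0],[0.006,0,0],[0.006,0,0]],"dr":[[0,0,0],[0,0,0],[0,0,0],[0,0,0]]}' 60
```

```text
time_s: 10.15
position: [0.4604, -0.2428, 0.0692]
tool_rot: [[-0.003, -0.298, -0.955], [0.003, -0.955, 0.298], [-1.0, -0.002, 0.004]]
ft_force: [-0.9, 0.3, -2.8]
grip_width: 0.0579
time_s: 10.65
position: [0.4611, -0.2434, 0.0206]
tool_rot: [[-0.001, -0.298, -0.955], [0.001, -0.955, 0.298], [-1.0, -0.001, 0.001]]
ft_force: [-0.1, 0.3, -2.3]
grip_width: 0.0584
time_s: 11.05
position: [0.4614, -0.2436, 0.0153]
tool_rot: [[-0.0, -0.298, -0.955], [0.0, -0.955, 0.298], [-1.0, 0.0, 0.0]]
ft_force: [-0.2, 0.6, -3.0]
grip_width: 0.0584
```

Free so far, with 2 to 3 mm still to go. I'll lower to contact, release slowly and rise.

```bash
python3 -m crank '{"hand":[130,130,130,130],"translation":[[0.001,0,0],[0.002,0,0],[0.003,0,0],[0.003,0,0]],"dr":[[0,0,0],[0,0,0],[0,0,0],[0,0,0]]}' 60
python3 -m crank '{"hand":[90,60,40,20,20],"translation":[[0,0,0],[0,0,0],[0,0,0],[0,0,0],[0,0,0]],"dr":[[0,0,0],[0,0,0],[0,0,0],[0,0,0],[0,0,0]]}' 60
python3 -m crank '{"hand":[20,20,0,0,0],"translation":[[-0.03,0,0],[-0.07,0,0],[-0.11,0,0],[-0.15,0,0.03],[-0.18,0,0.07]],"dr":[[0,0,0],[0,0,0],[0,0,0],[0,0,0],[0,0,0]]}' 60
python3 -m crank '{"hand":[0,0,0],"translation":[[0,0,0],[0,0,0],[0,0,0]],"dr":[[0,0,0],[0,0,0],[0,0,0]]}' >/dev/null
python3 - <<'E'
from h import *
lookd((.463,-.2433),"w6",.022,.034)
c=cams.calibration("top");p,d=cams.get_image("top");cv2.imwrite("pics/top3.png",p)
for r in rects(p,c,"cork",.006):print("cork",r)
P=cloud(c,d)
for r in rects(p,c,"dark",.012):
    if 90<r[2][1]<115:print("dark",r)
# sheet nearest (455,15): hover
plan((.47-.03,-.12,.2,-95),(.4055,.002,.2,-75.3))
E
```

```text
time_s: 11.45
position: [0.4615, -0.2437, 0.013]
tool_rot: [[0.0, -0.298, -0.955], [-0.001, -0.955, 0.298], [-1.0, 0.0, -0.001]]
ft_force: [-3.0, 0.8, 6.1]
grip_width: 0.0582
time_s: 11.95
position: [0.4615, -0.2437, 0.0123]
tool_rot: [[-0.0, -0.298, -0.955], [-0.0, -0.955, 0.298], [-1.0, 0.0, -0.0]]
ft_force: [0.5, -0.1, 0.4]
grip_width: 0.0789
time_s: 12.45
position: [0.3947, -0.2231, 0.1943]
tool_rot: [[0.002, -0.297, -0.955], [-0.002, -0.955, 0.297], [-1.0, 0.001, -0.003]]
ft_force: [-0.9, -0.4, 0.8]
grip_width: 0.0858
raised (array([ 461.1, -242.3]), 162.6, array([ 60.2, 112.7])) z 0.0268 px [247, 50, 71, 134]
cork ([456.6, 166.5], 10.9, [55.6, 105.6], [229.0, 238.0])
cork ([455.8, 15.4], 13.9, [55.3, 106.0], [290.0, 237.0])
cork ([619.3, 294.0], 7.4, [55.2, 106.1], [177.0, 173.0])
dark ([622.0, 144.8], 2.7, [52.9, 103.5], [237.0, 171.0])
dark ([771.9, -119.8], 178.6, [82.4, 91.8], [341.0, 108.0])
t 12.85 at [ 0.395  -0.2229  0.1912] jaw -107.3 tilt [-1.     -0.0011  0.0019] w 0.0857 F [-0.4  0.2  0.7]
tr [-0.0088, -0.1116, -0.0124] dr -0.2147 rows 2.3
tr [-0.0, -0.1185, 0.045] dr -0.3438 rows 2.5
```

View pics/w6.png

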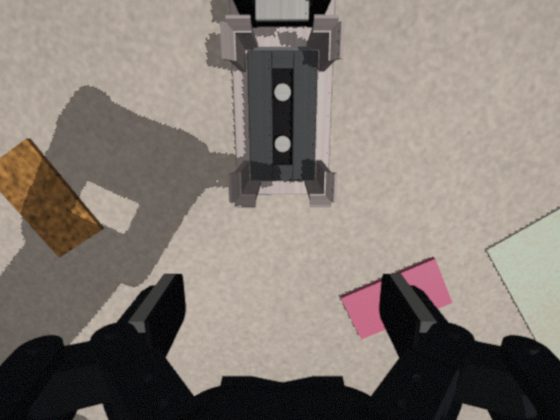

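Plate A lies flat between the posts at (283,118), with its top at about 28 mm as expected. Next is the nearest sheet.

```bash
python3 -m crank '{"hand":[0,0,0,0,0],"translation":[[-0.003,-0.022,-0.002],[-0.005,-0.044,-0.005],[-0.007,-0.066,-0.007],[-0.009,-0.09,-0.01],[-0.009,-0.112,-0.012]],"dr":[[-0.05,0,0],[-0.1,0,0],[-0.15,0,0],[-0.19,0,0],[-0.215,0,0]]}' 60
python3 -m crank '{"hand":[0,0,0,0,0],"translation":[[0,-0.03,0.01],[0,-0.06,0.022],[0,-0.09,0.034],[0,-0.118,0.045],[0,-0.118,0.045]],"dr":[[-0.08,0,0],[-0.17,0,0],[-0.26,0,0],[-0.344,0,0],[-0.344,0,0]]}' 60
python3 -m crank '{"hand":[0,0,0],"translation":[[0,0,0],[0,0,0],[0,0,0]],"dr":[[0,0,0],[0,0,0],[0,0,0]]}' >/dev/null
python3 - <<'E'
from h import *
look("cork",(.455,.015),"w7");lookd((.455,.015),"w7",.0025,.011);plan((.4556,.0154,.05,-76))
E
```

```text
time_s: 13.35
position: [0.4402, -0.1185, 0.2005]
tool_rot: [[-0.001, -0.085, -0.996], [0.001, -0.996, 0.085], [-1.0, -0.001, 0.001]]
ft_force: [0.7, -0.5, 0.9]
grip_width: 0.0855
time_s: 13.85
position: [0.4039, 0.0046, 0.2006]
tool_rot: [[-0.002, 0.259, -0.966], [0.001, -0.966, -0.259], [-1.0, -0.002, 0.002]]
ft_force: [-0.3, -1.5, -0.2]
grip_width: 0.0856
cork ([457.1, 13.5], 14.5, [59.2, 108.3], [284.0, 132.0])
raised (array([457.2,  13.9]), 14.6, array([ 60.1, 110.1])) z 0.0049 px [252, 76, 64, 115]
t 14.25 at [0.4051 0.0014 0.2012] jaw -75.36 tilt [-1.e+00 -1.e-04  3.e-04] w 0.0853 F [ 0.9 -0.   0.6]
tr [0.1512, -0.0008, -0.0524] dr 0.0111 rows 3.2
```

```bash
python3 -m crank '{"hand":[0,0,0,0,0],"translation":[[0.03,0.001,-0.02],[0.075,0.001,-0.04],[0.12,0.001,-0.054],[0.16,0.001,-0.054],[0.171,0.001,-0.054]],"dr":[[0,0,0],[0,0,0],[0,0,0],[0,0,0],[0,0,0]]}' 60
python3 -m crank '{"hand":[0,0,0],"translation":[[0,0,0],[0,0,0],[0,0,0]],"dr":[[0,0,0],[0,0,0],[0,0,0]]}' >/dev/null
python3 - <<'E'
from h import *
plan((.4572,.0139,-.004,-75.4))
E
```

```text
time_s: 14.75
position: [0.4558, 0.0148, 0.0267]
tool_rot: [[-0.006, 0.253, -0.967], [0.001, -0.967, -0.253], [-1.0, -0.003, 0.006]]
ft_force: [0.6, -0.0, 0.7]
grip_width: 0.0856
t 15.05 at [0.458  0.0144 0.0314] jaw -75.31 tilt [-1.      0.0011 -0.0021] w 0.0854 F [0.3 0.4 1.1]
tr [0.0354, 0.0003, 0.0009] dr 0.0016 rows 0.7
```

```bash
python3 -m crank '{"hand":[0,0,0,0],"translation":[[0.015,0,0.001],[0.03,0,0.001],[0.035,0,0.001],[0.035,0,0.001]],"dr":[[0,0,0],[0,0,0],[0,0,0],[0,0,0]]}' 40
python3 -m crank '{"hand":[130,130,130,130,130],"translation":[[0,0,0],[0,0,0],[0,0,0],[0,0,0],[0,0,0]],"dr":[[0,0,0],[0,0,0],[0,0,0],[0,0,0],[0,0,0]]}' 40
python3 -m crank '{"hand":[130,130,130,130,130],"translation":[[-0.02,0,0],[-0.06,0,0],[-0.1,0,0],[-0.14,0,0],[-0.144,0,0]],"dr":[[0,0,0],[0,0,0],[0,0,0],[0,0,0],[0,0,0]]}' 40
python3 -m crank '{"hand":[130,130,130],"translation":[[0,0,0],[0,0,0],[0,0,0]],"dr":[[0,0,0],[0,0,0],[0,0,0]]}' 40
python3 - <<'E'
from h import *
plan((.45,-.11,.14,-92),(.4617,-.2435,.13,-107.3))
p,d=cams.get_image("wrist");cv2.imwrite("pics/w8.png",p)
E
```

```text
time_s: 15.45
position: [0.4565, 0.0144, -0.0044]
tool_rot: [[0.0, 0.254, -0.967], [-0.0, -0.967, -0.254], [-1.0, 0.0, -0.0]]
ft_force: [0.4, -1.0, 0.1]
grip_width: 0.0858
time_s: 15.95
position: [0.4568, 0.0144, -0.0036]
tool_rot: [[0.002, 0.254, -0.967], [-0.0, -0.967, -0.254], [-1.0, 0.001, -0.002]]
ft_force: [-1.1, -0.1, 7.3]
grip_width: 0.0582
time_s: 16.45
position: [0.4581, 0.0142, 0.1439]
tool_rot: [[0.009, 0.254, -0.967], [-0.002, -0.967, -0.254], [-1.0, 0.004, -0.008]]
ft_force: [0.8, 0.6, -1.0]
grip_width: 0.0581
time_s: 16.75
position: [0.4557, 0.0146, 0.1381]
tool_rot: [[-0.003, 0.254, -0.967], [0.001, -0.967, -0.254], [-1.0, -0.001, 0.002]]
ft_force: [0.2, 0.1, -0.5]
grip_width: 0.0581
t 16.75 at [0.4557 0.0146 0.1381] jaw -75.29 tilt [-1.     -0.0013  0.0025] w 0.0581 F [ 0.2  0.1 -0.5]
tr [-0.0019, 0.1191, 0.0372] dr 0.2916 rows 2.5
tr [0.01, 0.133, -0.0164] dr 0.267 rows 2.7
```

View pics/w8.png

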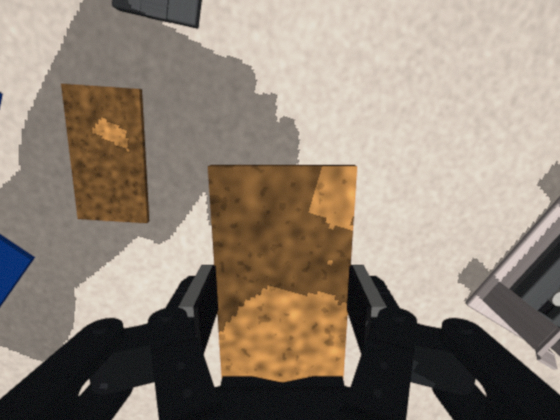

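The sheet is held level, its far end at row 165 as the plate's was. I'll take it over the well.

```bash
python3 -m crank '{"hand":[130,130,130,130,130],"translation":[[0,0.024,0.007],[-0.001,0.048,0.015],[-0.002,0.072,0.022],[-0.002,0.096,0.03],[-0.002,0.119,0.037]],"dr":[[0.06,0,0],[0.12,0,0],[0.18,0,0],[0.24,0,0],[0.292,0,0]]}' 40
python3 -m crank '{"hand":[130,130,130,130,130],"translation":[[0,0.03,-0.004],[0,0.06,-0.008],[0.003,0.09,-0.012],[0.006,0.115,-0.014],[0.01,0.133,-0.016]],"dr":[[0.06,0,0],[0.12,0,0],[0.18,0,0],[0.24,0,0],[0.267,0,0]]}' 40
python3 -m crank '{"hand":[130,130,130,130],"translation":[[0,0,0],[0,0,0],[0,0,0],[0,0,0]],"dr":[[0,0,0],[0,0,0],[0,0,0],[0,0,0]]}' 40
python3 - <<'E'
from h import *
plan((.4617,-.2435,.026,-107.3))
E
```

```text
time_s: 17.3
position: [0.4504, -0.1109, 0.1405]
tool_rot: [[-0.002, -0.038, -0.999], [0.001, -0.999, 0.038], [-1.0, -0.001, 0.002]]
ft_force: [0.1, -0.4, -0.0]
grip_width: 0.058
time_s: 17.8
position: [0.4619, -0.245, 0.1303]
tool_rot: [[-0.001, -0.3, -0.954], [0.001, -0.954, 0.3], [-1.0, -0.0, 0.001]]
ft_force: [-1.3, 1.1, -0.4]
grip_width: 0.0582
time_s: 18.2
position: [0.4622, -0.2426, 0.1315]
tool_rot: [[0.0, -0.296, -0.955], [0.0, -0.955, 0.296], [-1.0, -0.0, -0.0]]
ft_force: [0.6, -0.5, 0.2]
grip_width: 0.0583
t 18.2 at [ 0.4622 -0.2426  0.1315] jaw -107.23 tilt [-1.e+00 -1.e-04 -1.e-04] w 0.0583 F [ 0.6 -0.5  0.2]
tr [0.1055, 0.001, 0.0002] dr 0.0013 rows 2.1
```

```bash
python3 -m crank '{"hand":[130,130,130,130,130],"translation":[[0.01,0.001,0],[0.035,0.001,0],[0.06,0.001,0],[0.085,0.001,0],[0.095,0.001,0]],"dr":[[0,0,0],[0,0,0],[0,0,0],[0,0,0],[0,0,0]]}' 40
python3 -m crank '{"hand":[130,130,130,130,130],"translation":[[0,0,0],[0.004,0,0],[0.008,0,0],[0.01,0,0],[0.01,0,0]],"dr":[[0,0,0],[0,0,0],[0,0,0],[0,0,0],[0,0,0]]}' 40
python3 -m crank '{"hand":[130,130,130,130],"translation":[[0.001,0,0],[0.002,0,0],[0.002,0,0],[0.002,0,0]],"dr":[[0,0,0],[0,0,0],[0,0,0],[0,0,0]]}' 40
```

```text
time_s: 18.7
position: [0.4609, -0.2434, 0.034]
tool_rot: [[-0.003, -0.297, -0.955], [0.002, -0.955, 0.297], [-1.0, -0.002, 0.003]]
ft_force: [-0.1, 0.8, 0.2]
grip_width: 0.0582
time_s: 19.2
position: [0.4618, -0.2444, 0.0265]
tool_rot: [[0.0, -0.298, -0.955], [-0.0, -0.955, 0.298], [-1.0, 0.0, -0.0]]
ft_force: [0.9, -0.3, -0.4]
grip_width: 0.0582
time_s: 19.6
position: [0.4619, -0.2445, 0.0245]
tool_rot: [[0.0, -0.298, -0.955], [-0.0, -0.955, 0.298], [-1.0, 0.0, -0.0]]
ft_force: [0.5, 0.1, 0.7]
grip_width: 0.0582
```

```bash
python3 -m crank '{"hand":[100,70,40,20,20],"translation":[[0.001,0,0],[0.001,0,0],[0.001,0,0],[0.001,0,0],[0.001,0,0]],"dr":[[0,0,0],[0,0,0],[0,0,0],[0,0,0],[0,0,0]]}' 40
python3 -m crank '{"hand":[20,20,0,0,0],"translation":[[-0.03,0,0],[-0.07,0,0],[-0.11,0,0],[-0.14,0,0.03],[-0.17,0,0.07]],"dr":[[0,0,0],[0,0,0],[0,0,0],[0,0,0],[0,0,0]]}' 60
python3 -m crank '{"hand":[0,0,0],"translation":[[0,0,0],[0,0,0],[0,0,0]],"dr":[[0,0,0],[0,0,0],[0,0,0]]}' >/dev/null
python3 - <<'E'
from h import *
look("cork",(.463,-.243),"w9",.034);lookd((.463,-.2433),"w9",.028,.039)
c=cams.calibration("top");p,d=cams.get_image("top");cv2.imwrite("pics/top4.png",p)
for r in rects(p,c,"cork",.006):print("cork",r)
for r in rects(p,c,"dark",.012):
    if 90<r[2][1]<115:print("dark",r)
plan((.47,-.04,.2,-95),(.572,.143,.2,-87.3))
E
```

```text
time_s: 20.1
position: [0.4618, -0.2444, 0.0232]
tool_rot: [[-0.0, -0.298, -0.955], [0.0, -0.955, 0.298], [-1.0, -0.0, 0.0]]
ft_force: [-0.7, 0.9, -0.3]
grip_width: 0.0786
time_s: 20.6
position: [0.3948, -0.2236, 0.1944]
tool_rot: [[0.001, -0.297, -0.955], [-0.001, -0.955, 0.297], [-1.0, 0.0, -0.001]]
ft_force: [-0.1, -0.5, 2.1]
grip_width: 0.085
cork ([462.0, -243.8], 162.7, [59.7, 108.7], [282.0, 114.0])
raised (array([ 460.3, -243.4]), 162.8, array([ 63.9, 113.9])) z 0.0329 px [246, 50, 76, 136]
cork ([456.7, 166.4], 11.0, [55.0, 105.7], [229.0, 238.0])
cork ([464.8, -248.9], 163.2, [62.6, 102.0], [397.0, 229.0])
cork ([647.2, 256.8], 7.5, [55.5, 106.1], [192.0, 162.0])
dark ([621.9, 144.5], 2.8, [52.8, 103.3], [236.0, 170.0])
dark ([771.9, -119.8], 178.7, [82.5, 91.7], [341.0, 109.0])
t 21.05 at [ 0.3953 -0.2236  0.1923] jaw -107.3 tilt [-1.0e+00 -9.0e-04  1.7e-03] w 0.0854 F [-0.3 -0.   0.1]
tr [-0.0077, -0.1975, -0.0167] dr -0.2146 rows 4.0
tr [-0.0, -0.1912, -0.0857] dr -0.1344 rows 4.2
```

The sheet lies flat at (462, -244), top about 34 mm. One unused sheet has been knocked from (619, 294) to (647, 257), which does not affect plate B. On to plate B.

```bash
python3 -m crank '{"hand":[0,0,0,0,0],"translation":[[-0.002,-0.04,-0.003],[-0.004,-0.08,-0.006],[-0.006,-0.12,-0.01],[-0.008,-0.16,-0.013],[-0.008,-0.197,-0.017]],"dr":[[-0.05,0,0],[-0.1,0,0],[-0.15,0,0],[-0.2,0,0],[-0.215,0,0]]}' 60
python3 -m crank '{"hand":[0,0,0,0,0],"translation":[[0,-0.04,-0.018],[0,-0.08,-0.036],[0,-0.12,-0.054],[0,-0.16,-0.072],[0,-0.191,-0.086]],"dr":[[-0.03,0,0],[-0.06,0,0],[-0.09,0,0],[-0.12,0,0],[-0.134,0,0]]}' 60
python3 -m crank '{"hand":[0,0,0,0],"translation":[[0,0,0],[0,0,0],[0,0,0],[0,0,0]],"dr":[[0,0,0],[0,0,0],[0,0,0],[0,0,0]]}' >/dev/null
python3 - <<'E'
from h import *
lookd((.622,.1445),"w10");plan((.622,.1445,.03,-87.2))
E
```

```text
time_s: 21.55
position: [0.4706, -0.0388, 0.2009]
tool_rot: [[-0.001, -0.085, -0.996], [0.0, -0.996, 0.085], [-1.0, -0.0, 0.001]]
ft_force: [-0.1, -0.3, -0.4]
grip_width: 0.0853
time_s: 22.05
position: [0.5731, 0.1448, 0.2001]
tool_rot: [[-0.002, 0.049, -0.999], [0.0, -0.999, -0.049], [-1.0, -0.0, 0.002]]
ft_force: [-0.3, -0.2, -0.2]
grip_width: 0.085
raised (array([623.3, 143.4]), 3.0, array([ 60.1, 112.9])) z 0.0108 px [251, 77, 64, 116]
t 22.5 at [0.572  0.1413 0.2014] jaw -87.4 tilt [-1.e+00  1.e-04  1.e-04] w 0.0858 F [-0.4  0.3 -0. ]
tr [0.1714, -0.0009, -0.0501] dr -0.0034 rows 3.6
```

```bash
python3 -m crank '{"hand":[0,0,0,0,0],"translation":[[0.03,0,-0.02],[0.075,0,-0.04],[0.12,0,-0.051],[0.16,0,-0.051],[0.171,0,-0.051]],"dr":[[-0.007,0,0],[-0.007,0,0],[-0.007,0,0],[-0.007,0,0],[-0.007,0,0]]}' 60
python3 -m crank '{"hand":[0,0,0,0,0],"translation":[[0,0,0],[0,0,0],[0.015,0,0],[0.032,0,0],[0.032,0,0]],"dr":[[0,0,0],[0,0,0],[0,0,0],[0,0,0],[0,0,0]]}'
python3 -m crank '{"hand":[0,0],"translation":[[0,0,0],[0,0,0]],"dr":[[0,0,0],[0,0,0]]}'
python3 -m crank '{"hand":[130,130,130,130,130],"translation":[[0,0,0],[0,0,0],[0,0,0],[0,0,0],[0,0,0]],"dr":[[0,0,0],[0,0,0],[0,0,0],[0,0,0],[0,0,0]]}' 60
python3 -m crank '{"hand":[130,130,130,130,130],"translation":[[-0.02,0,0],[-0.06,0,0],[-0.1,0,0],[-0.14,0,0],[-0.144,0,0]],"dr":[[0,0,0],[0,0,0],[0,0,0],[0,0,0],[0,0,0]]}' 60
python3 -m crank '{"hand":[130,130,130],"translation":[[0,0,0],[0,0,0],[0,0,0]],"dr":[[0,0,0],[0,0,0],[0,0,0]]}' 60
python3 - <<'E'
from h import *
plan((.51,-.05,.145,-97),(.4617,-.2437,.135,-107.3))
E
```

```text
time_s: 23.0
position: [0.621, 0.1437, 0.0262]
tool_rot: [[-0.008, 0.053, -0.999], [-0.0, -0.999, -0.053], [-1.0, -0.0, 0.008]]
ft_force: [-0.6, -0.2, 0.8]
grip_width: 0.0855
time_s: 23.5
position: [0.6231, 0.1446, -0.001]
tool_rot: [[0.0, 0.054, -0.999], [0.0, -0.999, -0.054], [-1.0, -0.0, -0.0]]
ft_force: [-0.2, 1.8, -0.2]
grip_width: 0.0856
time_s: 23.7
position: [0.624, 0.1447, 0.0003]
tool_rot: [[0.003, 0.054, -0.999], [0.0, -0.999, -0.054], [-1.0, 0.0, -0.003]]
ft_force: [0.1, 0.0, 0.4]
grip_width: 0.0857
time_s: 24.2
position: [0.6236, 0.1446, -0.0003]
tool_rot: [[0.002, 0.054, -0.999], [-0.0, -0.999, -0.054], [-1.0, 0.0, -0.002]]
ft_force: [-1.3, -0.6, 7.4]
grip_width: 0.0583
time_s: 24.7
position: [0.6249, 0.1448, 0.1479]
tool_rot: [[0.009, 0.054, -0.998], [0.0, -0.999, -0.054], [-1.0, 0.0, -0.009]]
ft_force: [0.3, -0.3, -2.2]
grip_width: 0.0578
time_s: 25.0
position: [0.6223, 0.1445, 0.1403]
tool_rot: [[-0.004, 0.054, -0.999], [-0.0, -0.999, -0.054], [-1.0, -0.0, 0.004]]
ft_force: [0.3, 0.2, -2.8]
grip_width: 0.0583
t 25.0 at [0.6223 0.1445 0.1403] jaw -86.92 tilt [-1.0e+00 -1.0e-04  3.7e-03] w 0.0583 F [ 0.3  0.2 -2.8]
tr [-0.0047, 0.1882, 0.1226] dr 0.1759 rows 4.5
tr [0.01, 0.1981, 0.0243] dr 0.1798 rows 4.0
```

```bash
python3 -m crank '{"hand":[130,130,130,130,130],"translation":[[-0.001,0.038,0.024],[-0.002,0.076,0.049],[-0.003,0.114,0.073],[-0.004,0.15,0.098],[-0.005,0.188,0.123]],"dr":[[0.035,0,0],[0.07,0,0],[0.105,0,0],[0.14,0,0],[0.176,0,0]]}' 60
python3 -m crank '{"hand":[130,130,130,130,130],"translation":[[0,0.045,0.006],[0,0.09,0.012],[0.003,0.135,0.018],[0.006,0.175,0.022],[0.01,0.198,0.024]],"dr":[[0.04,0,0],[0.08,0,0],[0.12,0,0],[0.16,0,0],[0.18,0,0]]}' 60
python3 -m crank '{"hand":[130,130,130,130,130],"translation":[[0,0,0],[0,0,0],[0,0,0],[0,0,0],[0,0,0]],"dr":[[0,0,0],[0,0,0],[0,0,0],[0,0,0],[0,0,0]]}' 60
python3 - <<'E'
from h import *
plan((.4625,-.2439,.037,-107.3))
p,d=cams.get_image("wrist");cv2.imwrite("pics/w11.png",p)
E
```

```text
time_s: 25.5
position: [0.5088, -0.0508, 0.1463]
tool_rot: [[-0.002, -0.123, -0.992], [0.001, -0.992, 0.123], [-1.0, -0.0, 0.002]]
ft_force: [0.5, -1.2, -1.3]
grip_width: 0.0578
time_s: 26.0
position: [0.4613, -0.246, 0.1363]
tool_rot: [[-0.001, -0.301, -0.954], [0.0, -0.954, 0.301], [-1.0, -0.0, 0.001]]
ft_force: [0.7, 1.1, -1.8]
grip_width: 0.0583
time_s: 26.5
position: [0.4626, -0.2426, 0.1374]
tool_rot: [[0.0, -0.296, -0.955], [-0.0, -0.955, 0.296], [-1.0, 0.0, -0.0]]
ft_force: [0.8, 0.5, -2.0]
grip_width: 0.0582
t 26.5 at [ 0.4626 -0.2426  0.1374] jaw -107.24 tilt [-1.e+00  0.e+00 -1.e-04] w 0.0582 F [ 0.8  0.5 -2. ]
tr [0.1004, 0.0013, -0.0003] dr 0.0011 rows 2.0
```

View pics/w11.png

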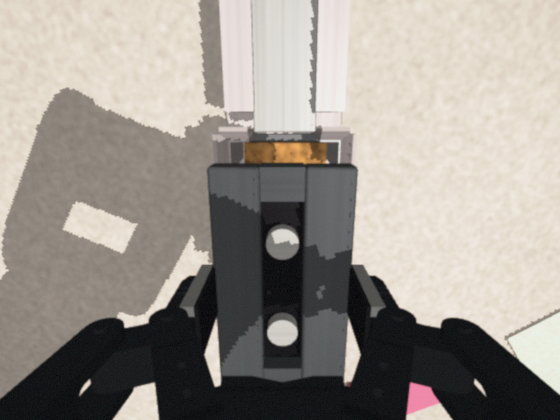

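Plate B is held square with its far end at row 165, over the cork in the well. I'll lower it.

```bash
python3 -m crank '{"hand":[130,130,130,130,130],"translation":[[0.01,0.001,0],[0.035,0.001,0],[0.06,0.001,0],[0.085,0.001,0],[0.092,0.001,0]],"dr":[[0,0,0],[0,0,0],[0,0,0],[0,0,0],[0,0,0]]}' 60
python3 -m crank '{"hand":[130,130,130,130,130],"translation":[[0,0,0],[0.004,0,0],[0.007,0,0],[0.009,0,0],[0.009,0,0]],"dr":[[0,0,0],[0,0,0],[0,0,0],[0,0,0],[0,0,0]]}' 60
python3 -m crank '{"hand":[130,130,130,130],"translation":[[0.001,0,0],[0.002,0,0],[0.002,0,0],[0.002,0,0]],"dr":[[0,0,0],[0,0,0],[0,0,0],[0,0,0]]}' 60
```

```text
time_s: 27.05
position: [0.461, -0.2433, 0.0427]
tool_rot: [[-0.004, -0.298, -0.955], [0.003, -0.955, 0.298], [-1.0, -0.002, 0.004]]
ft_force: [0.5, -0.1, -2.9]
grip_width: 0.0581
time_s: 27.55
position: [0.4622, -0.2443, 0.0365]
tool_rot: [[0.0, -0.298, -0.955], [-0.0, -0.955, 0.298], [-1.0, 0.0, -0.0]]
ft_force: [-0.1, 0.1, -1.8]
grip_width: 0.058
time_s: 27.95
position: [0.4621, -0.2443, 0.0344]
tool_rot: [[0.0, -0.298, -0.955], [-0.0, -0.955, 0.298], [-1.0, 0.0, -0.0]]
ft_force: [-0.6, -0.1, -3.0]
grip_width: 0.0575
```

```bash
python3 -m crank '{"hand":[130,130,130],"translation":[[0.001,0,0],[0.0015,0,0],[0.0015,0,0]],"dr":[[0,0,0],[0,0,0],[0,0,0]]}' 60
python3 -m crank '{"hand":[100,70,40,20,20],"translation":[[0,0,0],[0,0,0],[0,0,0],[0,0,0],[0,0,0]],"dr":[[0,0,0],[0,0,0],[0,0,0],[0,0,0],[0,0,0]]}' 40
python3 -m crank '{"hand":[20,20,0,0,0],"translation":[[-0.03,0,0],[-0.07,0,0],[-0.11,0,0],[-0.13,0,0.03],[-0.16,0,0.07]],"dr":[[0,0,0],[0,0,0],[0,0,0],[0,0,0],[0,0,0]]}' 60
python3 -m crank '{"hand":[0,0,0],"translation":[[0,0,0],[0,0,0],[0,0,0]],"dr":[[0,0,0],[0,0,0],[0,0,0]]}' >/dev/null
python3 - <<'E'
from h import *
lookd((.463,-.2433),"w12",.040,.051)
c=cams.calibration("top");p,d=cams.get_image("top");cv2.imwrite("pics/top5.png",p)
for r in rects(p,c,"cork",.006):print("cork",r)
plan((.43,-.03,.2,-95),(.4077,.157,.2,-79))
E
```

```text
time_s: 28.25
position: [0.4622, -0.2444, 0.0337]
tool_rot: [[0.001, -0.298, -0.955], [-0.001, -0.955, 0.298], [-1.0, 0.0, -0.001]]
ft_force: [-2.3, 1.7, 6.3]
grip_width: 0.058
time_s: 28.75
position: [0.4621, -0.2443, 0.0328]
tool_rot: [[0.0, -0.298, -0.955], [-0.0, -0.955, 0.298], [-1.0, 0.0, -0.0]]
ft_force: [-0.1, 0.2, -0.8]
grip_width: 0.0792
time_s: 29.25
position: [0.3949, -0.2233, 0.1931]
tool_rot: [[-0.0, -0.297, -0.955], [0.0, -0.955, 0.297], [-1.0, -0.0, 0.0]]
ft_force: [0.1, -0.2, 1.6]
grip_width: 0.0856
raised (array([ 462.5, -243.3]), 161.0, array([ 62.6, 123.5])) z 0.0448 px [244, 47, 80, 142]
cork ([456.6, 166.5], 10.4, [55.6, 105.5], [229.0, 238.0])
cork ([647.2, 256.8], 7.7, [55.2, 106.1], [192.0, 162.0])
t 29.65 at [ 0.3957 -0.2236  0.1918] jaw -107.3 tilt [-1.0e+00 -8.0e-04  1.6e-03] w 0.0856 F [ 1.4 -1.   0.2]
tr [-0.0082, -0.195, 0.0248] dr -0.2146 rows 3.9
tr [-0.0, -0.1843, 0.0385] dr -0.2793 rows 3.8
```

Plate B lies flat, its top at about 46 mm (44.8 plus the usual 1.2 mm offset). Next is the second sheet.

```bash
python3 -m crank '{"hand":[0,0,0,0,0],"translation":[[-0.002,-0.04,0.005],[-0.004,-0.08,0.01],[-0.006,-0.12,0.015],[-0.008,-0.16,0.02],[-0.008,-0.195,0.025]],"dr":[[-0.05,0,0],[-0.1,0,0],[-0.15,0,0],[-0.2,0,0],[-0.215,0,0]]}' 60
python3 -m crank '{"hand":[0,0,0,0,0],"translation":[[0,-0.037,0.008],[0,-0.074,0.016],[0,-0.111,0.024],[0,-0.148,0.032],[0,-0.184,0.038]],"dr":[[-0.056,0,0],[-0.112,0,0],[-0.168,0,0],[-0.224,0,0],[-0.279,0,0]]}' 60
python3 -m crank '{"hand":[0,0,0,0],"translation":[[0,0,0],[0,0,0],[0,0,0],[0,0,0]],"dr":[[0,0,0],[0,0,0],[0,0,0],[0,0,0]]}' >/dev/null
python3 - <<'E'
from h import *
look("cork",(.4566,.1665),"w13");lookd((.4566,.1665),"w13",.0025,.011);plan((.4566,.1665,.03,-79.3))
E
```

```text
time_s: 30.15
position: [0.43, -0.028, 0.2003]
tool_rot: [[-0.001, -0.085, -0.996], [0.0, -0.996, 0.085], [-1.0, -0.0, 0.001]]
ft_force: [0.5, -0.3, 0.2]
grip_width: 0.0857
time_s: 30.65
position: [0.4074, 0.1586, 0.2001]
tool_rot: [[-0.001, 0.193, -0.981], [-0.0, -0.981, -0.193], [-1.0, -0.0, 0.001]]
ft_force: [0.6, -0.4, 0.2]
grip_width: 0.0851
cork ([458.4, 164.9], 10.9, [59.1, 108.6], [283.0, 135.0])
raised (array([458.2, 165.4]), 10.9, array([ 60.1, 109.4])) z 0.0049 px [251, 79, 64, 114]
t 31.15 at [0.4079 0.156  0.2008] jaw -79.11 tilt [-1.e+00  0.e+00  2.e-04] w 0.0859 F [0.2 0.6 1. ]
tr [0.1708, -0.0011, -0.0498] dr 0.0033 rows 3.6
```

```bash
python3 -m crank '{"hand":[0,0,0,0,0],"translation":[[0.03,0,-0.02],[0.075,0,-0.04],[0.12,0,-0.051],[0.16,0,-0.051],[0.171,0,-0.051]],"dr":[[0,0,0],[0,0,0],[0,0,0],[0,0,0],[0,0,0]]}' 60
python3 -m crank '{"hand":[0,0,0,0],"translation":[[0,0,0],[0,0,0],[0,0,0],[0,0,0]],"dr":[[0,0,0],[0,0,0],[0,0,0],[0,0,0]]}' >/dev/null
python3 - <<'E'
from h import *
plan((.4583,.1652,-.004,-79.1))
E
```

```text
time_s: 31.65
position: [0.4561, 0.1657, 0.0266]
tool_rot: [[-0.007, 0.189, -0.982], [-0.001, -0.982, -0.189], [-1.0, -0.001, 0.007]]
ft_force: [1.7, 0.1, 0.5]
grip_width: 0.085
t 32.05 at [0.4584 0.1666 0.0313] jaw -79.01 tilt [-1.0e+00  3.0e-04 -2.9e-03] w 0.0854 F [0.5 0.2 0.1]
tr [0.0353, 0.0013, 0.0003] dr 0.0016 rows 0.7
```

```bash
python3 -m crank '{"hand":[0,0,0,0,0],"translation":[[0.015,0.001,0],[0.03,0.001,0],[0.035,0.001,0],[0.035,0.001,0],[0.035,0.001,0]],"dr":[[0,0,0],[0,0,0],[0,0,0],[0,0,0],[0,0,0]]}' 40
python3 -m crank '{"hand":[130,130,130,130,130],"translation":[[0,0,0],[0,0,0],[0,0,0],[0,0,0],[0,0,0]],"dr":[[0,0,0],[0,0,0],[0,0,0],[0,0,0],[0,0,0]]}' 40
python3 -m crank '{"hand":[130,130,130,130,130],"translation":[[-0.02,0,0],[-0.06,0,0],[-0.1,0,0],[-0.14,0,0],[-0.15,0,0]],"dr":[[0,0,0],[0,0,0],[0,0,0],[0,0,0],[0,0,0]]}' 40
python3 -m crank '{"hand":[130,130,130],"translation":[[0,0,0],[0,0,0],[0,0,0]],"dr":[[0,0,0],[0,0,0],[0,0,0]]}' 40
python3 - <<'E'
from h import *
plan((.45,-.04,.145,-95),(.4622,-.244,.135,-107.3))
p,d=cams.get_image("wrist");cv2.imwrite("pics/w14.png",p)
E
```

```text
time_s: 32.55
position: [0.4583, 0.1656, -0.0045]
tool_rot: [[0.001, 0.191, -0.982], [0.0, -0.982, -0.191], [-1.0, 0.0, -0.001]]
ft_force: [0.1, -0.5, 0.5]
grip_width: 0.0855
time_s: 33.05
position: [0.4581, 0.1656, -0.0043]
tool_rot: [[0.001, 0.191, -0.982], [0.0, -0.982, -0.191], [-1.0, 0.0, -0.001]]
ft_force: [-0.9, -1.2, 6.7]
grip_width: 0.0586
time_s: 33.55
position: [0.4593, 0.1657, 0.149]
tool_rot: [[0.007, 0.191, -0.982], [0.001, -0.982, -0.191], [-1.0, 0.001, -0.007]]
ft_force: [-0.9, -0.5, -1.0]
grip_width: 0.0587
time_s: 33.85
position: [0.4572, 0.1654, 0.1433]
tool_rot: [[-0.003, 0.191, -0.982], [-0.0, -0.982, -0.191], [-1.0, -0.0, 0.003]]
ft_force: [0.3, 0.2, -1.0]
grip_width: 0.058
t 33.85 at [0.4572 0.1654 0.1433] jaw -79.01 tilt [-1.0e+00 -2.0e-04  3.1e-03] w 0.058 F [ 0.3  0.2 -1. ]
tr [-0.0017, 0.2003, 0.0462] dr 0.279 rows 4.1
tr [0.01, 0.2022, -0.0299] dr 0.2147 rows 4.1
```

View pics/w14.png

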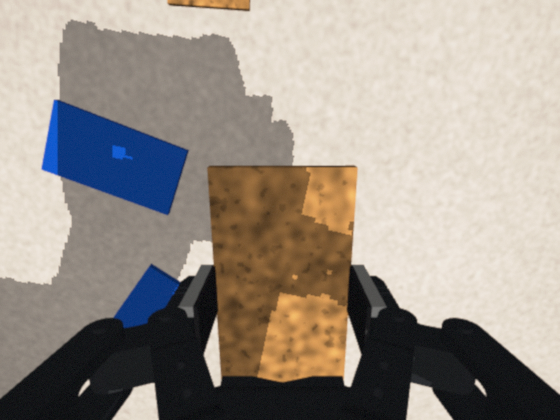

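The sheet is held square with its far end at row 166, and the blue look-alikes are untouched. I'll carry it to the well.

```bash
python3 -m crank '{"hand":[130,130,130,130,130],"translation":[[0,0.04,0.009],[0,0.08,0.018],[-0.001,0.12,0.027],[-0.002,0.16,0.036],[-0.002,0.2,0.046]],"dr":[[0.056,0,0],[0.112,0,0],[0.168,0,0],[0.224,0,0],[0.279,0,0]]}' 40
python3 -m crank '{"hand":[130,130,130,130,130],"translation":[[0,0.045,-0.007],[0,0.09,-0.014],[0.003,0.135,-0.021],[0.006,0.175,-0.027],[0.01,0.202,-0.03]],"dr":[[0.05,0,0],[0.1,0,0],[0.15,0,0],[0.19,0,0],[0.215,0,0]]}' 40
python3 -m crank '{"hand":[130,130,130,130,130],"translation":[[0,0,0],[0,0,0],[0,0,0],[0,0,0],[0,0,0]],"dr":[[0,0,0],[0,0,0],[0,0,0],[0,0,0],[0,0,0]]}' 40
python3 - <<'E'
from h import *
plan((.4622,-.244,.045,-107.3))
E
```

```text
time_s: 34.4
position: [0.4504, -0.0411, 0.146]
tool_rot: [[-0.001, -0.089, -0.996], [0.001, -0.996, 0.089], [-1.0, -0.0, 0.002]]
ft_force: [1.1, 0.5, -0.2]
grip_width: 0.0584
time_s: 34.9
position: [0.4628, -0.2461, 0.1356]
tool_rot: [[-0.001, -0.301, -0.954], [0.001, -0.954, 0.301], [-1.0, -0.0, 0.001]]
ft_force: [0.5, 0.1, -0.3]
grip_width: 0.0584
time_s: 35.4
position: [0.4633, -0.2426, 0.137]
tool_rot: [[0.0, -0.296, -0.955], [-0.0, -0.955, 0.296], [-1.0, -0.0, -0.0]]
ft_force: [0.8, -0.4, -0.2]
grip_width: 0.0584
t 35.4 at [ 0.4633 -0.2426  0.137 ] jaw -107.24 tilt [-1.e+00 -0.e+00 -1.e-04] w 0.0584 F [ 0.8 -0.4 -0.2]
tr [0.092, 0.0016, 0.0006] dr 0.001 rows 1.8
```

```bash
python3 -m crank '{"hand":[130,130,130,130,130],"translation":[[0.01,0.001,0.001],[0.035,0.001,0.001],[0.06,0.001,0.001],[0.08,0.001,0.001],[0.085,0.001,0.001]],"dr":[[0,0,0],[0,0,0],[0,0,0],[0,0,0],[0,0,0]]}' 40
python3 -m crank '{"hand":[130,130,130,130,130],"translation":[[0,0,0],[0.004,0,0],[0.008,0,0],[0.009,0,0],[0.009,0,0]],"dr":[[0,0,0],[0,0,0],[0,0,0],[0,0,0],[0,0,0]]}' 40
python3 -m crank '{"hand":[130,130,130,130],"translation":[[0.001,0,0],[0.0015,0,0],[0.0015,0,0],[0.0015,0,0]],"dr":[[0,0,0],[0,0,0],[0,0,0],[0,0,0]]}' 40
```

```text
time_s: 35.9
position: [0.4609, -0.2432, 0.0496]
tool_rot: [[-0.003, -0.297, -0.955], [0.003, -0.955, 0.297], [-1.0, -0.002, 0.004]]
ft_force: [-0.6, -0.4, -0.9]
grip_width: 0.0584
time_s: 36.4
position: [0.4619, -0.2442, 0.043]
tool_rot: [[0.0, -0.298, -0.955], [-0.0, -0.955, 0.298], [-1.0, 0.0, -0.0]]
ft_force: [0.2, 0.1, -0.3]
grip_width: 0.0586
time_s: 36.8
position: [0.462, -0.2442, 0.0417]
tool_rot: [[0.0, -0.298, -0.955], [-0.0, -0.955, 0.298], [-1.0, 0.0, -0.001]]
ft_force: [-1.4, 1.7, 5.8]
grip_width: 0.0585
```

```bash
python3 -m crank '{"hand":[100,70,40,20,20],"translation":[[0,0,0],[0,0,0],[0,0,0],[0,0,0],[0,0,0]],"dr":[[0,0,0],[0,0,0],[0,0,0],[0,0,0],[0,0,0]]}' 40
python3 -m crank '{"hand":[20,20,0,0,0],"translation":[[-0.03,0,0],[-0.07,0,0],[-0.11,0,0],[-0.13,0,0.03],[-0.15,0,0.07]],"dr":[[0,0,0],[0,0,0],[0,0,0],[0,0,0],[0,0,0]]}' 60
python3 -m crank '{"hand":[0,0,0],"translation":[[0,0,0],[0,0,0],[0,0,0]],"dr":[[0,0,0],[0,0,0],[0,0,0]]}' >/dev/null
python3 - <<'E'
from h import *
look("cork",(.463,-.243),"w15",.052);lookd((.463,-.2433),"w15",.046,.056)
p,d=cams.get_image("top");cv2.imwrite("pics/top6.png",p)
plan((.6131,-.2904,.165,-107.3),(.6131,-.2904,.095,-107.3))
E
```

```text
time_s: 37.3
position: [0.4619, -0.2441, 0.0412]
tool_rot: [[-0.0, -0.298, -0.955], [0.0, -0.955, 0.298], [-1.0, -0.0, 0.0]]
ft_force: [0.2, 0.1, 1.0]
grip_width: 0.0787
time_s: 37.8
position: [0.395, -0.2234, 0.1923]
tool_rot: [[0.001, -0.297, -0.955], [-0.001, -0.955, 0.297], [-1.0, 0.001, -0.001]]
ft_force: [-0.5, -0.4, 0.3]
grip_width: 0.0857
cork ([461.4, -243.3], 162.6, [60.3, 109.6], [282.0, 115.0])
raised (array([ 459.3, -243.5]), 162.6, array([ 62.7, 114.3])) z 0.0509 px [243, 46, 82, 144]
t 38.25 at [ 0.3955 -0.2234  0.1906] jaw -107.3 tilt [-1.0e+00 -6.0e-04  1.1e-03] w 0.0855 F [-0.5  0.5  0. ]
tr [0.0256, -0.0007, -0.2277] dr 0.0 rows 4.6
tr [0.07, -0.0, 0.0] dr -0.0 rows 1.4
```

View pics/w15.png

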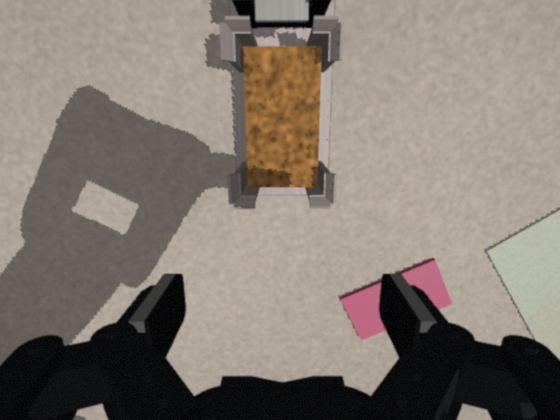

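The top sheet lies flat in the well at (282,115), at about 52 mm, well under the gate. Now I'll shut the gate.

```bash
python3 -m crank '{"hand":[0,0,0,0,0],"translation":[[0,0,-0.046],[0.005,0,-0.092],[0.012,0,-0.138],[0.02,0,-0.184],[0.026,-0.001,-0.228]],"dr":[[0,0,0],[0,0,0],[0,0,0],[0,0,0],[0,0,0]]}' 60
python3 -m crank '{"hand":[0,0,0,0],"translation":[[0,0,0],[0,0,0],[0,0,0],[0,0,0]],"dr":[[0,0,0],[0,0,0],[0,0,0],[0,0,0]]}' >/dev/null
python3 - <<'E'
from h import *
plan((.6133,-.2905,.095,-107.3))
c=cams.calibration("wrist");p,d=cams.get_image("wrist");cv2.imwrite("pics/w16.png",p)
Q=cloud(c,d)[d>0];k=Q[(Q[:,2]>.108)&(Q[:,2]<.125)&(np.linalg.norm(Q[:,:2]-[.6133,-.2905],axis=1)<.03)]
print(len(k),k.mean(0), mar(k[:,:2]))
E
```

```text
time_s: 38.75
position: [0.615, -0.2904, 0.1636]
tool_rot: [[-0.001, -0.297, -0.955], [0.001, -0.955, 0.297], [-1.0, -0.0, 0.002]]
ft_force: [-0.5, -0.0, 1.7]
grip_width: 0.0854
t 39.15 at [ 0.6124 -0.2901  0.1661] jaw -107.33 tilt [-1.e+00  2.e-04 -5.e-04] w 0.0854 F [ 0.8 -0.2 -0.4]
tr [0.0711, 0.0002, -0.001] dr -0.0005 rows 1.4
689 [ 0.61567662 -0.28986349  0.11519931] (array([ 614.8, -289.5]), 162.5, array([15.6, 16.2]))
```

```bash
python3 -m crank '{"hand":[0,0,0,0],"translation":[[0.02,0,-0.002],[0.05,0,-0.002],[0.071,0,-0.002],[0.071,0,-0.002]],"dr":[[0,0,0],[0,0,0],[0,0,0],[0,0,0]]}' 40
python3 -m crank '{"hand":[255,255,255,255,255],"translation":[[0,0,0],[0,0,0],[0,0,0],[0,0,0],[0,0,0]],"dr":[[0,0,0],[0,0,0],[0,0,0],[0,0,0],[0,0,0]]}' 40
python3 -m crank '{"hand":[255,255,255,255,255],"translation":[[0,0,0.006],[0,0,0.014],[0,0,0.022],[0,0,0.03],[0,0,0.038]],"dr":[[0,0,0],[0,0,0],[0,0,0],[0,0,0],[0,0,0]]}' 40
python3 -m crank '{"hand":[255,255,255,255,255],"translation":[[0,0,0.01],[0,0,0.02],[0,0,0.03],[0,0,0.036],[0,0,0.038]],"dr":[[0,0,0],[0,0,0],[0,0,0],[0,0,0],[0,0,0]]}' 40
python3 -m crank '{"hand":[255,255,255],"translation":[[0,0,0.002],[0,0,0.003],[0,0,0.003]],"dr":[[0,0,0],[0,0,0],[0,0,0]]}' 40
python3 -m crank '{"hand":[255,255,255],"translation":[[0,0,0.001],[0,0,0.002],[0,0,0.002]],"dr":[[0,0,0],[0,0,0],[0,0,0]]}' 40
```

```text
time_s: 39.6
position: [0.6134, -0.29, 0.0919]
tool_rot: [[-0.004, -0.298, -0.955], [0.003, -0.955, 0.298], [-1.0, -0.002, 0.005]]
ft_force: [0.4, 0.2, -0.2]
grip_width: 0.0853
time_s: 40.1
position: [0.6151, -0.2909, 0.095]
tool_rot: [[0.001, -0.298, -0.955], [-0.001, -0.955, 0.298], [-1.0, 0.001, -0.001]]
ft_force: [-4.0, 1.5, 3.0]
grip_width: 0.0151
time_s: 40.6
position: [0.5782, -0.2796, 0.095]
tool_rot: [[0.001, -0.298, -0.955], [-0.001, -0.955, 0.298], [-1.0, 0.001, -0.002]]
ft_force: [2.2, -2.8, 5.5]
grip_width: 0.0152
time_s: 41.1
position: [0.5417, -0.2684, 0.095]
tool_rot: [[0.001, -0.298, -0.955], [-0.001, -0.955, 0.298], [-1.0, 0.001, -0.001]]
ft_force: [1.9, -2.5, 5.7]
grip_width: 0.0151
time_s: 41.4
position: [0.5392, -0.2676, 0.095]
tool_rot: [[0.001, -0.298, -0.955], [-0.001, -0.955, 0.298], [-1.0, 0.001, -0.001]]
ft_force: [0.4, -2.5, 7.1]
grip_width: 0.0149
time_s: 41.7
position: [0.5385, -0.2674, 0.0951]
tool_rot: [[0.004, -0.298, -0.955], [-0.002, -0.955, 0.298], [-1.0, 0.001, -0.004]]
ft_force: [6.9, -4.3, 3.9]
grip_width: 0.0153
```

80 mm of travel and the force is rising, so it is at the stop. One more nudge, then release, back away and check.

```bash
python3 -m crank '{"hand":[255,255,255],"translation":[[0,0,0.001],[0,0,0.001],[0,0,0.001]],"dr":[[0,0,0],[0,0,0],[0,0,0]]}' 40
python3 -m crank '{"hand":[180,100,0,0,0],"translation":[[0,0,-0.001],[0,0,-0.001],[0,0,-0.001],[0,0,-0.001],[-0.01,0,-0.001]],"dr":[[0,0,0],[0,0,0],[0,0,0],[0,0,0],[0,0,0]]}' 40
python3 -m crank '{"hand":[0,0,0,0,0],"translation":[[-0.04,0,0],[-0.08,0,0],[-0.11,0,0.03],[-0.12,0,0.08],[-0.12,0,0.12]],"dr":[[0,0,0],[0,0,0],[0,0,0],[0,0,0],[0,0,0]]}'
python3 -m crank '{"hand":[0,0,0,0],"translation":[[0,0,0],[0,0,0],[0,0,0],[0,0,0]],"dr":[[0,0,0],[0,0,0],[0,0,0],[0,0,0]]}' >/dev/null
python3 - <<'E'
from h import *
c=cams.calibration("wrist");p,d=cams.get_image("wrist");cv2.imwrite("pics/w17.png",p)
Q=cloud(c,d)[d>0];k=Q[(Q[:,2]>.108)&(Q[:,2]<.125)&(np.linalg.norm(Q[:,:2]-[.5385,-.2674],axis=1)<.03)]
print(len(k),k.mean(0), mar(k[:,:2]))
c=cams.calibration("top");p,d=cams.get_image("top");cv2.imwrite("pics/top7.png",p)
for r in rects(p,c,"cork",.006):print("cork",r)
a,b=cv2.imread("pics/w17.png"),p;cv2.imwrite("pics/end.png",np.hstack([cv2.resize(a,(400,300)),cv2.resize(b,(400,300))]))
E
```

```text
time_s: 42.0
position: [0.5385, -0.2674, 0.0951]
tool_rot: [[0.006, -0.298, -0.955], [-0.003, -0.955, 0.298], [-1.0, 0.001, -0.007]]
ft_force: [11.6, -5.4, 0.8]
grip_width: 0.0149
time_s: 42.5
position: [0.5368, -0.2661, 0.1034]
tool_rot: [[-0.003, -0.298, -0.955], [0.002, -0.955, 0.298], [-1.0, -0.001, 0.003]]
ft_force: [-0.1, 0.2, -0.2]
grip_width: 0.0814
time_s: 43.0
position: [0.4217, -0.2304, 0.2265]
tool_rot: [[0.003, -0.297, -0.955], [-0.003, -0.955, 0.297], [-1.0, 0.002, -0.003]]
ft_force: [0.5, -1.2, 0.0]
grip_width: 0.0849
612 [ 0.53713249 -0.26584802  0.11551453] (array([ 537.4, -266. ]), 162.1, array([15.4, 15.8]))
cork ([647.3, 257.0], 7.6, [55.5, 105.9], [192.0, 162.0])
```

View pics/end.png

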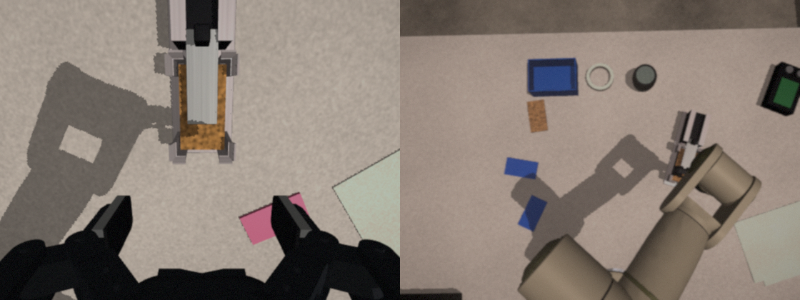

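The gate is shut over the stack: the tongue covers the upper half of the well and the knob is 78 mm from the well's centre. The spare sheet, look-alikes and bystanders are out of the way. I'm handing in.

```bash
python3 -c "
from rig import env;print(env.close_job())"
```

```text
the job is handed in; nothing more can be done
None
```

The job is packed and handed in at about 43 s on the robot's clock. I slid the gate open to its stop and stacked plate, cork sheet, plate, cork sheet in the well. Then I slid the gate shut to its stop.

- **Plates:** only two were on the bench. No picture showed a third.
- **Stack:** heights at each layer matched the expected 28, 34, 46 and 52 mm, once corrected for a steady 1.2 mm depth offset. Each layer lay square between the posts.
- **Gate:** it travelled 80 mm, the force rose at the end stop, and the knob ended 78 mm from the well's centre, as it should when shut.
- **Left out:** the third cork sheet stayed on the bench. It was knocked about 5 cm aside during the run, away from the robot. The lens, tape roll, parts bin and look-alikes were not touched and look unmoved in the last picture.

The top and wrist cameras disagreed by about 4 mm on the knob's first position. I used the wrist reading, and the grasps and fits bore it out. No other check failed.

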